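# Snap a paper roll into its holder and refit the tear bar

### The job

Load the paper roll on its spring spindle into the wooden holder: tuck the plain grey end into the closed cup, lead the sprung brass end into the open groove of the other cheek and press it down, without ramming it, until it snaps out into its cup and the roll hangs level. Then set the tear bar over the two brass pins so that it lies flat on both cheeks. Leave the dipping dishes and the lid rest where they are, and let go of everything.

Things in the scene. Friction and masses are not known exactly. Their poses are not given: they have to be found in the camera images.
- holder: Fixed roll holder of dark wood: base 116 x 172 x 12 mm, two upright cheeks 18 mm thick (along its y), x from -62 to +38 mm, tops 102 mm above the table; 120 mm between their inner faces (y -60 to +60 mm). Origin on the table, midway between the cheeks, under the roll's axis; z up, y from the closed-cup cheek to the grooved cheek, x away from the tear-bar side. Place and yaw vary.
- seat_mid (a point): Point of the holder midway between the two cup centres, 68 mm above the table; axes as the holder's.
- cup_plain (a point): Centre of the mouth of the closed cup in the inner face of the -y cheek: a blind round hole 14 mm wide, 9 mm deep, in a white nylon insert, 68 mm above the table. It is entered endways only, from between the cheeks (it opens to the holder's +y), and takes the plain end also at a tilt of up to about 20 degrees.
- cup_spring (a point): Centre of the mouth of the spring cup in the +y cheek (opens to the holder's -y): a pocket 14 mm wide and high, 9 mm deep, 68 mm above the table. Above it a groove 14 mm wide, open at the cheek's top, with a sloping grey floor: 10.5 mm deep at the top, evenly down to 1.8 mm at a lip 76 mm above the table. The slope pushes the pin in on its way down; past the lip it springs out into the cup.
- roller_mid (a point): Centre of the loose paper roll, on its axis: white paper 50 mm in diameter and 76 mm long on a grey plastic spindle tube 18 mm in diameter, from y = -54 to +56 mm; 0.15 kg. It lies on the table with its axis level, 25 mm up. The y axis runs along the spindle from the plain grey end to the sprung brass end; x and z turn with the roll.
- plain_tip (a point): Tip of the plain grey end: a fixed round-nosed pin 9 mm in diameter that stands out 14 mm from the spindle tube; the tip lies 68 mm from roller_mid towards -y.
- spring_tip (a point): Tip of the sprung brass end: a smooth round-nosed pin 9 mm in diameter that slides into the tube. Free, it stands out 16 mm, tip 72 mm from roller_mid (140 mm over both tips; 138 mm between the cup floors). It takes 5 N to start it in and 0.6 N more per mm. With the plain end in its cup the pin rests on the slope, roll tilted some 8 to 13 degrees; 5 to 15 N down on that end of the roll snaps it home.
- plunger (a joint): How far the spring pin is pushed in (m): 0 free, 0.013 fully in, about 0.002 when home. When home, both pins rest on the bottoms of their cups and roller_mid is about 2.5 mm below seat_mid.
- bar_mid (a point): Centre of the loose tear bar, half-way up, 14 mm above its underside: a steel strip 24 x 165 x 8 mm (its x, y, z) with an upright bamboo grip on top, 16 mm wide, 80 mm long (along y) and 20 mm high, so 28 mm over all; 0.13 kg. Two through holes 10 mm wide lie at y = -69 and +69 mm. It is the same either way round.
- bar_seat (a point): Where bar_mid comes when the bar is seated on the holder: 45 mm towards the holder's -x from the roll's axis, 116 mm above the table; axes as the holder's. Under it two brass pins 8 mm in diameter with tapered tops stand 11 mm up from the cheek tops (102 mm above the table), at y = -69 and +69 mm from this point.
- dish1: White porcelain dipping dish, 72 mm wide, 20 mm high, first (-y) of a row of three beyond the work; origin under its centre. Not to be moved.
- dish2: The middle dish of the row, the same. Not to be moved.
- dish3: The last (+y) dish of the row, the same. Not to be moved.
- lid_rest: Celadon teapot lid rest, a shallow round plate 84 mm wide and 16 mm high, on the right; origin under its centre. Not to be moved.
- roller: The paper roll with its spindle; axes as roller_mid's, but this origin lies on the roll's rim, 25 mm off the axis: use roller_mid.
- tear_bar: The tear bar; origin under its centre, 14 mm below bar_mid, same axes.
There are look-alikes about, which are no part of the job. Leave any pink or purple look-alike of the tear_bar alone. Leave any green look-alike of the roller alone.

How it is judged:
By the outcome, as a careful person would: the job done as asked, in the order asked, and still so for the second after the job is handed in, with the robot touching nothing.
It also fails if it takes over 61 s, if anything falls off the work surface, if the arm or the gripper's body presses on something with over 40 N, if the wrist force passes 120 N, or if a joint passes its speed limit or range.

### The arm

A 7-joint arm with a two-finger parallel gripper is mounted at the origin on the work surface. World frame = base frame: x ahead of the robot, y to its left, z up, the work surface at z = 0. Lengths are in mm, angles in rad, forces in N, time in s.
With the tool pointing down it reaches from about 400 to 875 mm from the base axis. Payload 4.4 kg.
Tool frame: the origin (TCP) lies on the centre line of the jaws, within the pads' length; the fingertips stand ctrl.nose_length ahead of it and the grasp point (between the pads) lies 6 mm ahead of it (ctrl.nose_length is the distance from the TCP to the fingertips, in mm); z points along the fingers, y is the direction in which the jaws open and shut (so a half turn about z gives the same grasp; the last joint's range is limited). The gripper opens to 85 mm and grips with 20 to 120 N. Pads are 22 mm wide; open, the fingers measure 114 mm over their backs; the gripper's body (76 mm by 85 mm) begins 54 mm behind the grasp point. The pads swing forward as they close: fully open they stand 13 mm farther back than shut.
Start: joints at [-1.342, 0.628, 0.038, 1.517, -0.027, 0.996, -0.02], TCP at [188.833, 621.98, 256.313] pointing down, gripper open.
Joint ranges: [-3.06, 3.06], [-0.37, 2.12], [-1.25, 1.32], [0.18, 2.47], [-1.1, 4.24], [0.23, 1.98], [-2.94, 2.94]. Speed limits (rad/s): [2.57, 2.57, 3.14, 3.14, 3.14, 3.14, 3.14].

### API

Orientations are given as [roll, pitch, yaw] about the fixed x, y, z axes, in that order (R = Rz(yaw) Ry(pitch) Rx(roll)).
In Python, from cell import ctrl, vision gives the robot as it stands. The module is installed in compiled form; this text tells all that it offers.
- The arm moves only by the shell command python3 -m inch 'ROWS'. ROWS is a JSON object of lists of equal length, an entry for each row: "travel": the shift along the tool's x, y, z in cm, a list of three; "twist": the turn about the tool's z in degrees; "fingers": the finger opening in cm, from 0 to 8.54. A call has exactly 10 rows; each row is the pose to reach, as a shift and turn from the pose commanded when the call began, along the tool's axes at that moment; what a row does not reach only later rows make up. A row lasts 1/12 s, in which the tool goes at most 41.7 mm and 7.16 degrees, less where a joint would pass 70% of its speed; a pose out of reach is approached as far as the arm can. A call with a gripper value outside its range is refused whole. The fingers move at their own pace and stop on an object; the grip force is fixed at half the most. Time passes only in rows, so rows that repeat a pose let the fingers close, or fill a call up. It gives the time, the measured TCP pose, the force and the opening at its end, in the units of the state.
- ctrl.read_state(): the state, without advancing time (a new reading comes with each control period).
- vision.get_image(name): name is "scene" or "top"; returns a dict with "frame" (480x640x3 uint8, red, green, blue), "fx", "fy", "cx", "cy" (pixels), "position" and "orientation" of the camera in the world. Camera axes: x right, y down, z forward; pixel columns grow to the right and rows downward; lengths in mm; the calibration is good to about 2 mm. A picture is of the moment at which its call begins. There is no depth.
- ctrl.finish_job(): hands the job in, once; it reports no verdict.
The state is a dict: "clock": time; "qpos": joint angles; "qd": joint speeds; "tau": joint torques, N m; "eef_pos": TCP position; "tool_rot": TCP orientation; "force": force on the tool from outside, world axes, zero at the start; "torque": the same for the moment, N m; "width": finger opening in mm.
Only numpy, scipy, OpenCV 4.12 (cv2) and the standard library are available. Lean on these libraries where they do the work, as an engineer would, in place of code of your own. Each camera call takes 0.05 s, during which the arm holds its last target.

## Working session

There is one attempt and no reset: what is moved stays moved. The work goes in short steps, Python scripts to look and compute and a shell command to move; the robot and the scene stay as the last step left them, time stands still between calls to the robot, and variables do not carry over. Pictures are saved under pics/ and viewed, and the job is handed in when it is done.

```bash
mkdir -p pics; ls; cat > h.py <<'E'
import numpy as np, cv2
from cell import ctrl, vision
from scipy.spatial.transform import Rotation as R
E
python3 - <<'E'
from h import *
s=ctrl.read_state(); print(s, ctrl.nose_length)
for n in("scene","top"):
    d=vision.get_image(n); cv2.imwrite(f"pics/{n}0.png",d["frame"][:,:,::-1])
    print({k:v for k,v in d.items() if k!="frame"})
E
```

```text
pics
{'clock': 0.0, 'qpos': array([-1.34179655,  0.62932908,  0.0384429 ,  1.51837931, -0.02699149,
        0.99633347, -0.01999249]), 'qd': array([ 1.46559292e-03, -7.55860470e-05,  8.50691341e-04,  1.65242885e-03,
        4.79714662e-04, -1.15233197e-04,  1.52684670e-03]), 'tau': array([-7.94805183e-04, -5.63396645e+01,  1.22571945e+00, -1.93451446e+01,
        1.08895783e-02,  1.03404510e-02, -3.11867971e-06]), 'eef_pos': array([188.65872038, 621.39862674, 255.39652333]), 'tool_rot': array([-3.13966179e+00,  3.27996791e-05,  2.84680402e+00]), 'force': array([ 0.97051965,  1.19280849, -0.00534768]), 'torque': array([ 0.00932102, -0.04817456, -0.0184002 ]), 'width': 85.10465485533949} 25.0
{'fx': 496.00050144554643, 'fy': 496.00050144554643, 'cx': 315.4050340238924, 'cy': 241.4209813363456, 'position': array([1002.78207801,  445.81790336,  733.1117783 ]), 'orientation': array([-2.31156152,  0.0167317 ,  2.38579471])}
{'fx': 516.2048522849852, 'fy': 516.2048522849852, 'cx': 317.2209118406891, 'cy': 248.50578849178734, 'position': array([ 329.82604634,  -73.27623101, 1162.73366956]), 'orientation': array([-2.94550731, -0.00958976, -1.57890255])}
```

View pics/scene0.png

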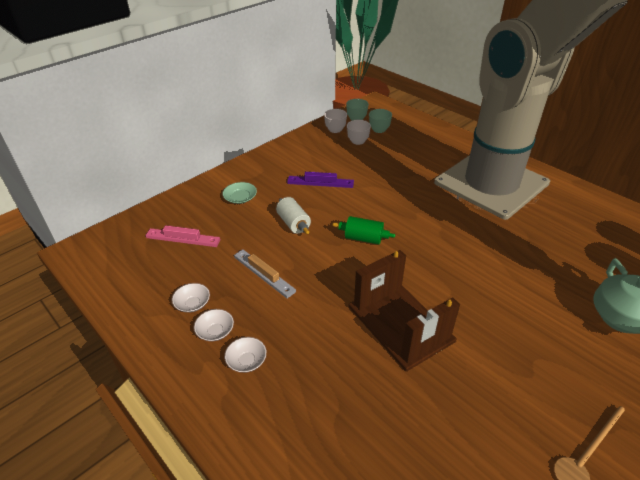

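View pics/top0.png

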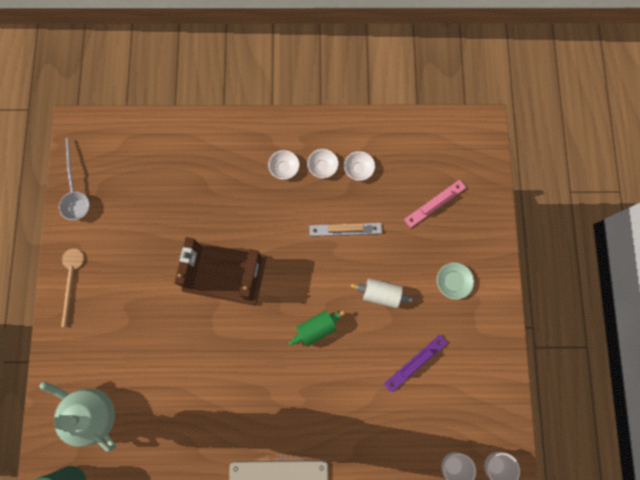

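The picture shows these candidates:
- **Roller:** white at top(383,293)/scene(293,215). The look-alike is green, at top(316,328).
- **Tear bar:** steel with bamboo grip at top(346,229)/scene(265,272). The look-alikes are pink, at top(435,204), and purple, at top(416,363).

I choose the white roll and the steel bar. Next I'll take close crops.

```bash
python3 - <<'E'
import cv2
t=cv2.imread("pics/top0.png"); s=cv2.imread("pics/scene0.png")
def c(im,x,y,w,h,k,n):
    o=cv2.resize(im[y:y+h,x:x+w],None,fx=k,fy=k,interpolation=cv2.INTER_CUBIC)
    cv2.imwrite(n,o)
c(t,300,210,130,100,6,"pics/c_top_rb.png")
c(t,165,225,110,85,7,"pics/c_top_h.png")
c(s,225,180,130,125,5,"pics/c_sc_rb.png")
c(s,335,240,135,130,5,"pics/c_sc_h.png")
E
```

```text
(no output)
```

View pics/c_top_rb.png

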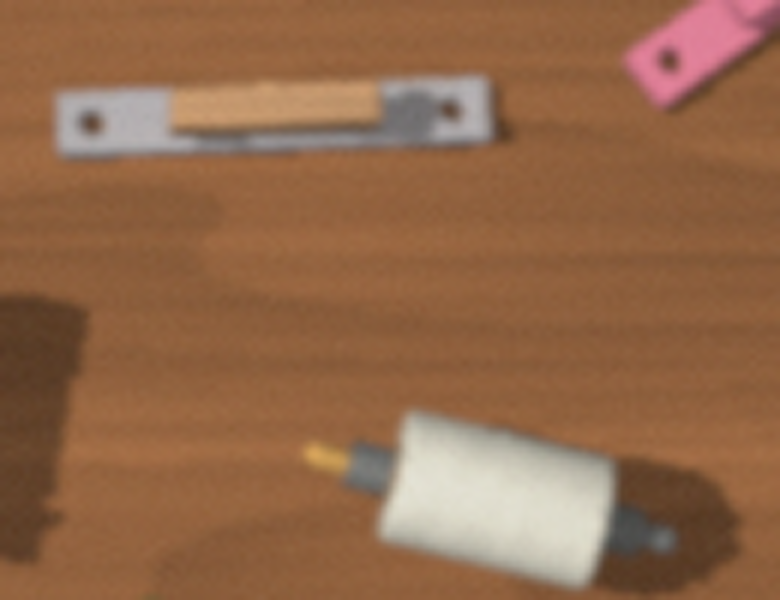

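View pics/c_top_h.png

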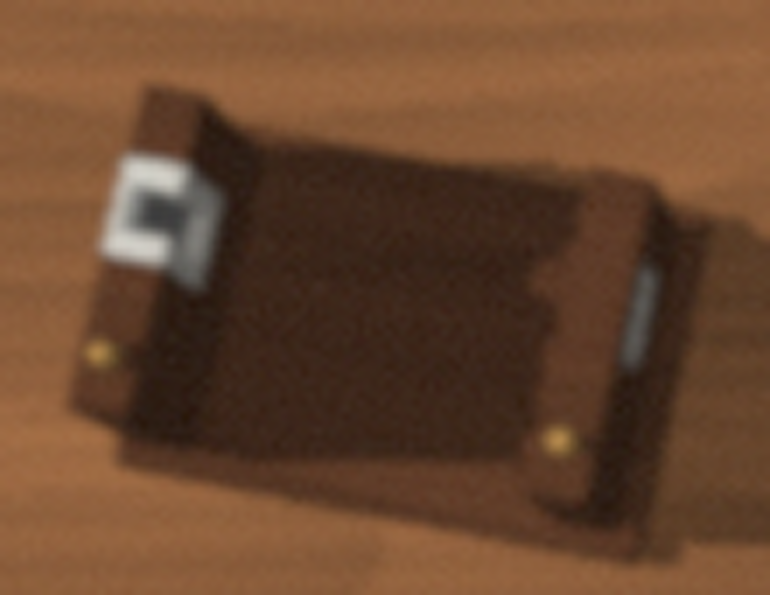

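View pics/c_sc_rb.png

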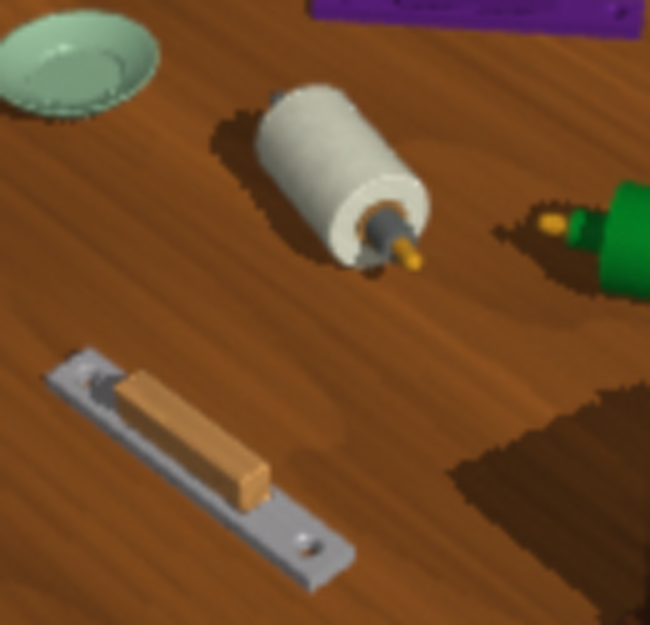

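View pics/c_sc_h.png

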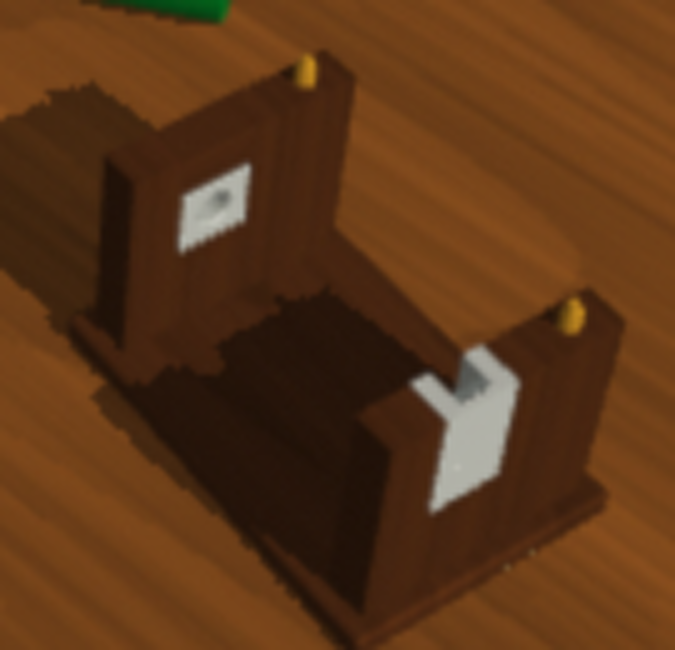

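The crops show the white roll with its brass tip towards +y. The grooved cheek is at +y (left in top) and the pins are on the robot's side. Next I'll fit poses from both views.

```bash
cat >> h.py <<'E'
from scipy.optimize import least_squares
CAM={"scene":dict(f=496.0005,cx=315.405,cy=241.421,p=np.array([1002.782,445.818,733.112]),o=[-2.31156152,0.0167317,2.38579471]),
"top":dict(f=516.2049,cx=317.2209,cy=248.5058,p=np.array([329.826,-73.276,1162.734]),o=[-2.94550731,-0.00958976,-1.57890255])}
def proj(n,P):
    c=CAM[n]; q=(np.atleast_2d(P)-c["p"])@R.from_euler("xyz",c["o"]).as_matrix()
    return np.c_[c["cx"]+c["f"]*q[:,0]/q[:,2], c["cy"]+c["f"]*q[:,1]/q[:,2]]
def back(n,uv,z):
    c=CAM[n]; d=R.from_euler("xyz",c["o"]).as_matrix()@np.array([(uv[0]-c["cx"])/c["f"],(uv[1]-c["cy"])/c["f"],1])
    return c["p"]+d*(z-c["p"][2])/d[2]
def cr(x0,y0,k,u,v): return np.array([x0+(u+.5)/k-.5, y0+(v+.5)/k-.5])
def place(p,P):
    P=np.atleast_2d(P); c,s=np.cos(p[2]),np.sin(p[2])
    return np.c_[p[0]+c*P[:,0]-s*P[:,1], p[1]+s*P[:,0]+c*P[:,1], P[:,2]]
def fit(obs,x0):
    def f(p): return np.concatenate([(proj(n,place(p,P))[0]-uv) for n,P,uv in obs])
    r=least_squares(f,x0,loss="soft_l1",x_scale=[10,10,.1]); return r.x,f(r.x).reshape(-1,2)
E
python3 - <<'E'
from h import *
T=lambda u,v:cr(165,225,7,u,v); S=lambda u,v:cr(335,240,5,u,v)
H=[("top",(-45,69,110),T(98,352)),("top",(-45,-69,110),T(558,440)),("top",(38,78,102),T(147,88)),("top",(-62,78,102),T(70,407)),("top",(38,-78,102),T(660,187)),("top",(38,-60,102),T(588,172)),("top",(38,60,102),T(207,98)),
("scene",(-45,-69,113),S(308,56)),("scene",(-45,69,113),S(573,297)),("scene",(-62,-78,102),S(325,51)),("scene",(-62,-60,102),S(355,78)),("scene",(38,-78,102),S(107,156)),("scene",(38,-60,102),S(134,178)),("scene",(-62,60,102),S(590,290)),("scene",(-62,78,102),S(625,322)),("scene",(38,60,102),S(360,413)),("scene",(38,78,102),S(390,447))]
T=lambda u,v:cr(300,210,6,u,v); S=lambda u,v:cr(225,180,5,u,v)
RO=[("top",(0,-68,25),T(674,538)),("top",(0,72,25),T(305,455)),("scene",(0,72,25),S(418,264)),("scene",(0,-68,25),S(276,96))]
B=[("top",(0,69,8),T(90,121)),("top",(0,-69,8),T(450,109)),("top",(12,82.5,8),T(57,91)),("top",(12,-82.5,8),T(490,76)),("top",(-12,-82.5,8),T(495,142)),("top",(-12,82.5,8),T(60,157)),
("scene",(12,-82.5,8),S(44,377)),("scene",(-12,-82.5,8),S(90,348)),("scene",(-12,82.5,8),S(355,552)),("scene",(12,82.5,8),S(310,584))]
for nm,o,g in(("H",H,"H"),("R",RO,"R"),("B",B,"B")):
    x0=np.r_[back(*[o[0][0],np.mean([q[2] for q in o if q[0]=="top"],0),50])[:2],0]
    for sub in("both","top","scene"):
        oo=[q for q in o if sub in("both",q[0])]
        x,r=fit(oo,x0); print(nm,sub,np.round(x,3), "deg",round(np.degrees(x[2]),2))
        if sub=="both": print(np.round(r,1).tolist())
E
```

```text
H both [ 5.15361e+02  1.23702e+02 -2.02000e-01] deg -11.57
[[-0.1, 0.2], [-0.2, 0.6], [-0.7, -0.8], [-1.4, 0.1], [-1.3, -0.8], [0.6, -0.3], [-0.9, -0.6], [-0.0, -0.3], [0.1, 0.5], [0.2, -1.2], [0.4, -0.9], [-0.5, -1.3], [-0.0, 0.6], [-0.5, -1.4], [0.1, -0.9], [-1.2, -0.5], [0.1, 0.4]]
H top [ 5.14821e+02  1.22450e+02 -2.04000e-01] deg -11.67
H scene [ 5.16121e+02  1.24569e+02 -2.00000e-01] deg -11.43
R both [ 4.55009e+02 -2.27811e+02 -2.36000e-01] deg -13.52
[[-0.1, 0.5], [-0.5, 0.0], [-0.1, 0.0], [-0.8, -0.3]]
R top [ 4.55582e+02 -2.28512e+02 -2.30000e-01] deg -13.15
R scene [ 4.54450e+02 -2.26828e+02 -2.46000e-01] deg -14.11
B both [ 6.04890e+02 -1.49618e+02  3.00000e-02] deg 1.7
[[0.1, 0.1], [-0.0, 0.0], [-0.5, 0.2], [-1.2, 0.3], [-1.3, -0.6], [-0.6, -0.6], [-0.0, -0.8], [-0.3, -0.6], [-0.5, -1.4], [-0.5, -1.2]]
B top [ 6.04673e+02 -1.50970e+02  2.90000e-02] deg 1.68
B scene [ 6.06159e+02 -1.46951e+02  2.80000e-02] deg 1.63
```

```bash
cat >> h.py <<'E'
def step(cur,yaw,tgt,tyaw=None):
    "travel cm and twist deg from pose cur/yaw(deg) to tgt"
    a=np.radians(yaw); d=np.array(tgt)-np.array(cur)
    t=np.array([d[0]*np.cos(a)+d[1]*np.sin(a), d[0]*np.sin(a)-d[1]*np.cos(a), -d[2]])/10
    tw=None if tyaw is None else -((tyaw-yaw+180)%360-180)
    print("travel",np.round(t,2).tolist(),"twist",tw if tw is None else round(tw,2)); 
def st():
    s=ctrl.read_state(); y=np.degrees(s["tool_rot"][2])
    print("t",round(s["clock"],2),"pos",np.round(s["eef_pos"],1),"rot",np.round(np.degrees(s["tool_rot"]),2),"F",np.round(s["force"],1),"w",round(s["width"],1)); return s["eef_pos"],y
E
python3 - <<'E'
from h import *
p,y=st()
step([188.8,622,256.3],y,[430,330,230],76.6)
step([188.8,622,256.3],y,[490,150,220],76.6)
E
```

```text
t 0.1 pos [188.7 621.5 255.5] rot [-179.9    -0.    163.11] F [-0.1 -0.4 -0.2] w 85.3
travel [-31.56, -20.93, 2.63] twist 86.51
travel [-42.53, -36.41, 3.63] twist 86.51
```

```bash
python3 -m inch '{"travel":[[-3.2,-2.1,0.2],[-6.5,-4.5,0.4],[-9.8,-6.8,0.7],[-13.1,-9.1,1.0],[-16.4,-11.4,1.3],[-19.7,-13.7,1.6],[-23.0,-16.0,2.0],[-26.3,-18.3,2.2],[-29.6,-20.6,2.5],[-32.5,-23,2.6]],"twist":[6,13,20,27,34,41,48,55,62,69],"fingers":[8.5,8.5,8.5,8.5,8.5,8.5,8.5,8.5,8.5,8.5]}'
python3 - <<'E'
from h import *
p,y=st()
step(p,y,[490,0,200],76.6)
step(p,y,[450.4,-247.3,120],76.6)
E
```

```text
clock: 0.93
eef_pos: [434.2, 305.5, 229.9]
tool_rot: [3.141, 0.0, 1.636]
force: [1.5, 1.1, -0.2]
width: 85.0
t 0.93 pos [434.2 305.5 229.9] rot [1.7999e+02 2.0000e-02 9.3740e+01] F [ 1.5  1.1 -0.2] w 85.0
travel [-30.85, 3.58, 2.99] twist 17.14
travel [-55.27, -1.99, 10.99] twist 17.14
```

```bash
python3 -m inch '{"travel":[[-3.5,0.6,0.3],[-7.5,1.2,0.6],[-11.5,1.8,0.9],[-15.5,2.2,1.2],[-19.5,2.5,1.6],[-23.5,2.5,2.2],[-27.5,2,3],[-31.5,1.5,4],[-35.5,1,5],[-39,0.4,6]],"twist":[3,6,9,12,15,17.1,17.1,17.1,17.1,17.1],"fingers":[8.5,8.5,8.5,8.5,8.5,8.5,8.5,8.5,8.5,8.5]}'
python3 - <<'E'
from h import *
p,y=st()
step(p,y,[450.4,-247.3,34],76.6)
E
```

```text
clock: 1.77
eef_pos: [464.6, -83.8, 169.8]
tool_rot: [3.141, 0.001, 1.343]
force: [0.4, -0.2, -0.6]
width: 84.8
t 1.77 pos [464.6 -83.8 169.8] rot [1.7997e+02 3.0000e-02 7.6960e+01] F [ 0.4 -0.2 -0.6] w 84.8
travel [-16.25, 2.31, 13.58] twist 0.36
```

```bash
python3 -m inch '{"travel":[[-2.5,0.3,0.8],[-5.5,0.7,1.8],[-8.5,1.2,3],[-11.5,1.6,4],[-14,2,5],[-16.25,2.3,6],[-16.25,2.3,6.5],[-16.25,2.3,7],[-16.25,2.3,7],[-16.25,2.3,7]],"twist":[0,0.1,0.2,0.36,0.36,0.36,0.36,0.36,0.36,0.36],"fingers":[8.5,8.5,8.5,8.5,8.5,8.5,8.5,8.5,8.5,8.5]}'
python3 - <<'E'
from h import *
p,y=st()
step(p,y,[450.4,-247.3,34],76.6)
for n,(x,yy,w,h,k) in {"scene":(200,90,200,170,4),"top":(300,210,180,140,4)}.items():
    d=vision.get_image(n)["frame"][:,:,::-1]
    cv2.imwrite(f"pics/{n}1.png",cv2.resize(d[yy:yy+h,x:x+w],None,fx=k,fy=k,interpolation=cv2.INTER_CUBIC))
E
```

```text
clock: 2.6
eef_pos: [450.9, -243.2, 100.0]
tool_rot: [-3.141, -0.001, 1.34]
force: [0.1, -0.4, -0.3]
width: 85.1
t 2.6 pos [ 450.9 -243.2  100. ] rot [-1.7994e+02 -7.0000e-02  7.6750e+01] F [ 0.1 -0.4 -0.3] w 85.1
travel [-0.41, 0.05, 6.6] twist 0.15
```

View pics/scene1.png

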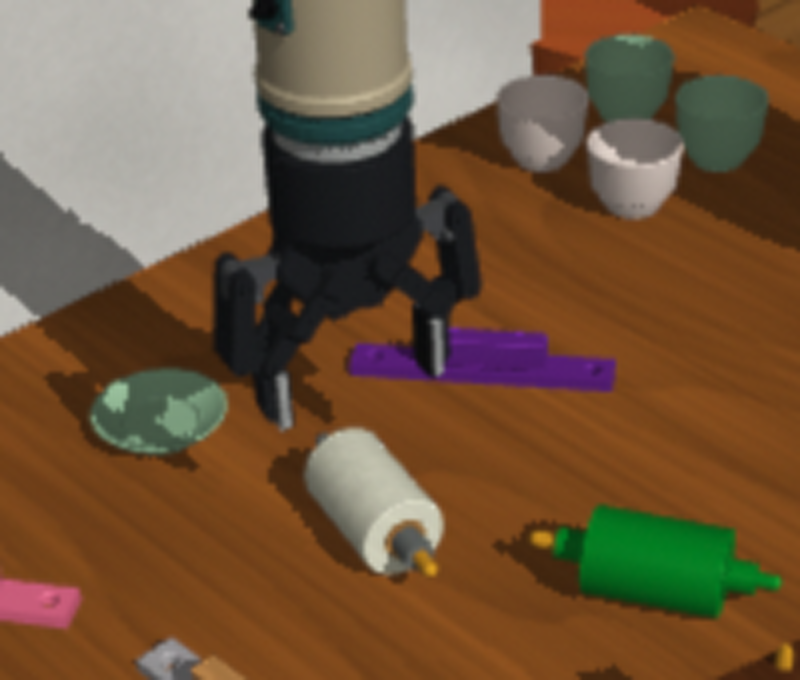

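View pics/top1.png

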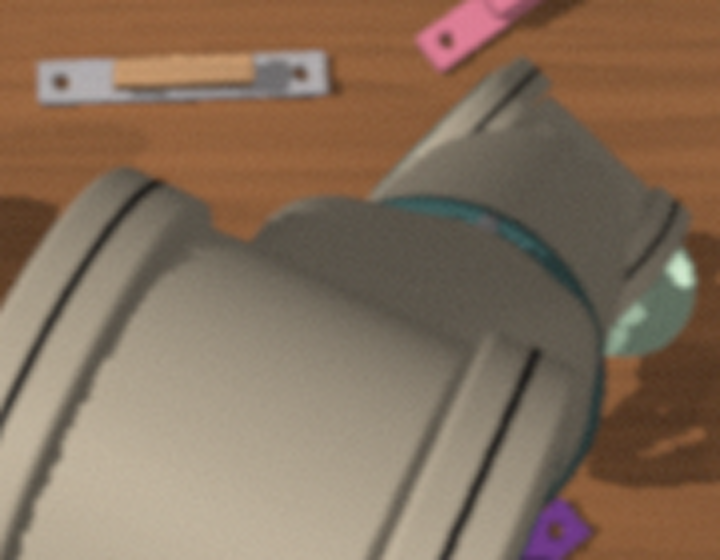

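The scene picture shows the jaws straddling the white roll. I'll go down and grip.

```bash
python3 -m inch '{"travel":[[-0.1,0,2],[-0.2,0,4],[-0.2,0,5.6],[-0.2,0,6.6],[-0.2,0,6.6],[-0.2,0,6.6],[-0.2,0,6.6],[-0.2,0,6.6],[-0.2,0,6.6],[-0.2,0,6.6]],"twist":[0.15,0.15,0.15,0.15,0.15,0.15,0.15,0.15,0.15,0.15],"fingers":[8.5,8.5,8.5,8.5,8.5,7,6,5,4,3.5]}'
python3 - <<'E'
from h import *
p,y=st()
E
```

```text
clock: 3.53
eef_pos: [451.1, -246.9, 35.6]
tool_rot: [3.139, 0.0, 1.335]
force: [-0.3, 0.1, 5.4]
width: 48.1
t 3.53 pos [ 451.1 -246.9   35.6] rot [1.7988e+02 2.0000e-02 7.6520e+01] F [-0.3  0.1  5.4] w 48.1
```

```bash
python3 - <<'E'
from h import *
step([451.1,-246.9,35.6],76.5,[513.4,114.4,170],78.4)
E
python3 -m inch '{"travel":[[0,0,-2],[0,0,-5],[0.5,0.1,-8],[3,-0.3,-11],[6.5,-0.5,-13],[10.3,-0.8,-13.4],[14.2,-1,-13.4],[18.1,-1.3,-13.4],[22,-1.6,-13.4],[25,-1.8,-13.4]],"twist":[0,0,0,0,-0.5,-1,-1.4,-1.9,-1.9,-1.9],"fingers":[3.5,3.5,3.5,3.5,3.5,3.5,3.5,3.5,3.5,3.5]}'
python3 - <<'E'
from h import *
p,y=st()
step(p,y,[513.4,114.4,140],78.4)
E
```

```text
travel [36.59, -2.38, -13.44] twist -1.9
clock: 4.37
eef_pos: [491.2, 4.4, 169.0]
tool_rot: [3.141, -0.002, 1.371]
force: [0.1, 0.8, -1.6]
width: 48.4
t 4.37 pos [491.2   4.4 169. ] rot [ 1.7998e+02 -1.1000e-01  7.8560e+01] F [ 0.1  0.8 -1.6] w 48.4
travel [11.22, -0.01, 2.9] twist 0.16
```

```bash
python3 -m inch '{"travel":[[3,0,0],[6,0,0],[8.5,0,0.2],[10.3,0,0.4],[11.1,0,0.8],[11.1,0,1.4],[11.1,0,1.4],[11.1,0,1.4],[11.1,0,1.4],[11.1,0,1.4]],"twist":[0.1,0.1,0.1,0.1,0.1,0.1,0.1,0.1,0.1,0.1],"fingers":[3.5,3.5,3.5,3.5,3.5,3.5,3.5,3.5,3.5,3.5]}'
cat >> h.py <<'E'
def shot(tag,x,y,w,h,k,n="scene"):
    d=vision.get_image(n)["frame"][:,:,::-1]
    cv2.imwrite(f"pics/{tag}.png",cv2.resize(d[y:y+h,x:x+w],None,fx=k,fy=k,interpolation=cv2.INTER_CUBIC))
E
python3 - <<'E'
from h import *
p,y=st()
shot("s2",320,180,160,200,3.75)
shot("t2",165,195,130,110,6,"top")
E
```

```text
clock: 5.2
eef_pos: [513.6, 107.7, 154.6]
tool_rot: [3.141, 0.0, 1.364]
force: [0.2, -0.7, -1.0]
width: 48.4
t 5.2 pos [513.6 107.7 154.6] rot [1.7999e+02 2.0000e-02 7.8160e+01] F [ 0.2 -0.7 -1. ] w 48.4
```

View pics/s2.png

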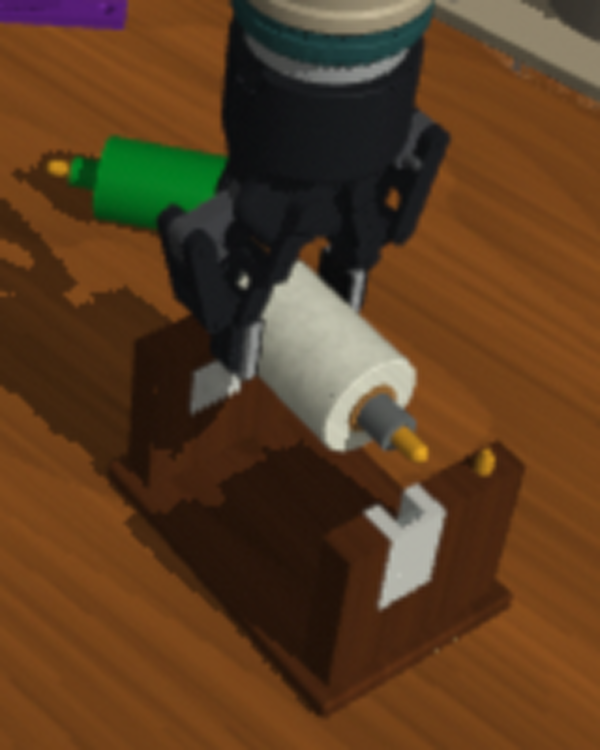

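View pics/t2.png

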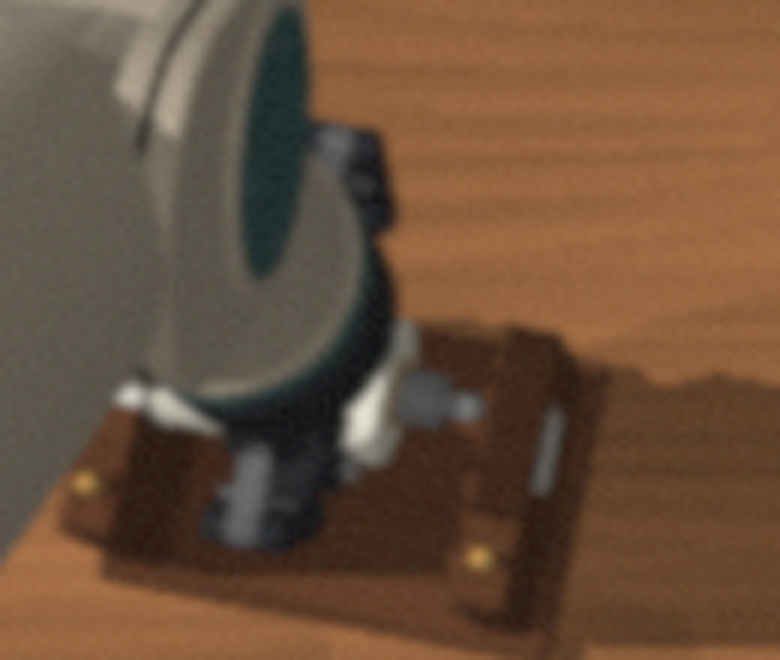

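```bash
cat >> h.py <<'E'
HP=np.array([515.3,123.7,np.radians(-11.6)])
def toh(P):
    c,s=np.cos(HP[2]),np.sin(HP[2]); d=np.array(P[:2])-HP[:2]
    return np.round([c*d[0]+s*d[1], -s*d[0]+c*d[1], P[2]],1)
def hto(P): return place(HP,P)[0]
E
python3 - <<'E'
from h import *
p,y=st(); print(toh(p))
z=p[2]-10.6
yd=np.array([np.cos(np.radians(y)),np.sin(np.radians(y)),0])
mid=np.array([p[0],p[1],z])+19.5*yd
print("pred",toh(mid),proj("scene",mid+72*yd),proj("top",mid-68*yd))
print("obs",cr(320,180,3.75,426,457),cr(165,195,6,482,405))
print("holder pin preds",proj("top",hto([-45,-69,110])),cr(165,195,6,480,557), proj("scene",hto([-45,69,113])),cr(320,180,3.75,485,449))
E
```

```text
t 5.3 pos [513.6 108.4 154.6] rot [179.98   0.    78.21] F [-0.2  0.5 -1.2] w 48.3
[  1.5 -15.3 154.6]
pred [  1.5   4.2 144. ] [[433.24156722 301.64220433]] [[244.49245957 262.88081915]]
obs [433.23333333 301.5       ] [244.91666667 262.08333333]
holder pin preds [[244.10337416 288.04163918]] [244.58333333 287.41666667] [[449.34630922 299.47827706]] [448.96666667 299.36666667]
```

The picture shows the roll gripped level and aligned, with the predicted and observed tips matching within 1 px. I'll pre-tilt it by letting the spring end of the tube rest on the groove cheek's top while I lower.

```bash
python3 -m inch '{"travel":[[0.5,-0.1,0.3],[1.0,-0.15,1.2],[1.23,-0.15,2.2],[1.23,-0.15,3.2],[1.23,-0.15,3.6],[1.23,-0.15,4.0],[1.23,-0.15,4.4],[1.23,-0.15,4.8],[1.23,-0.15,5.0],[1.23,-0.15,5.0]],"twist":[-0.2,-0.2,-0.2,-0.2,-0.2,-0.2,-0.2,-0.2,-0.2,-0.2],"fingers":[3.5,3.5,3.5,3.5,3.5,3.5,3.5,3.5,3.5,3.5]}'
python3 - <<'E'
from h import *
p,y=st(); print(toh(p))
shot("s3",320,180,160,200,3.75)
shot("t3",165,195,130,110,6,"top")
E
```

```text
clock: 6.13
eef_pos: [514.6, 120.9, 104.1]
tool_rot: [-3.141, 0.0, 1.369]
force: [-1.9, -1.6, 5.8]
width: 48.4
t 6.13 pos [514.6 120.9 104.1] rot [-1.7999e+02  3.0000e-02  7.8450e+01] F [-1.9 -1.6  5.8] w 48.4
[ -0.2  -2.9 104.1]
```

View pics/s3.png

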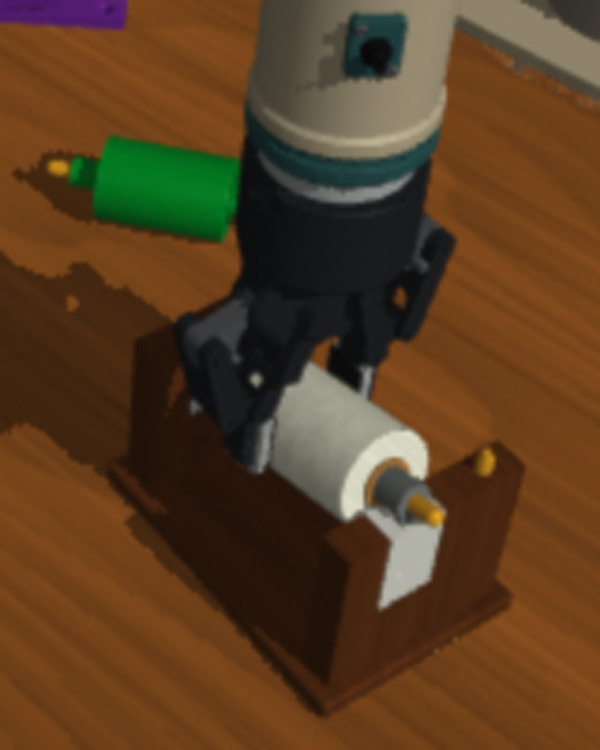

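View pics/t3.png

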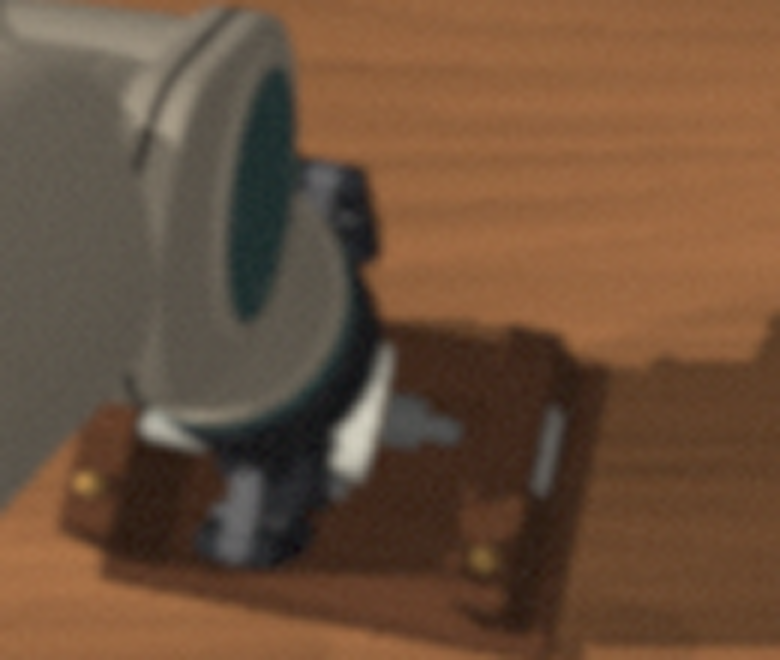

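```bash
cat >> h.py <<'E'
def tips(p,yaw,th,g=19.5,dz=10.6):
    a=np.radians(yaw);t=np.radians(th); u=np.array([np.cos(a)*np.cos(t),np.sin(a)*np.cos(t),np.sin(t)])
    G=np.array(p)-[0,0,dz]; return G-(68-g)*u, G+(72+g)*u
E
python3 - <<'E'
from h import *
p,y=st()
print("obs",cr(320,180,3.75,439,518),cr(165,195,6,462,430))
for th in(0,8,12,16,20):
    a,b=tips(p,y,th); print(th,proj("scene",b),proj("top",a),toh(a),toh(b))
E
```

```text
t 6.23 pos [514.6 120.9 104.4] rot [1.800e+02 3.000e-02 7.845e+01] F [-0.5 -0.8  4.3] w 48.4
obs [436.7        317.76666667] [241.58333333 266.25      ]
0 [[434.94174729 326.71528186]] [[241.61858463 266.39174393]] [ -0.1 -51.4  93.8] [-0.2 88.6 93.8]
8 [[435.73310701 321.33496678]] [[241.82916091 266.86418229]] [ -0.1 -50.9  87. ] [ -0.2  87.7 106.5]
12 [[435.84114216 318.35412683]] [[241.76818702 267.06327252]] [ -0.1 -50.3  83.7] [ -0.2  86.6 112.8]
16 [[435.75257047 315.20000621]] [[241.59791497 267.23660273]] [ -0.1 -49.5  80.4] [ -0.2  85.1 119. ]
20 [[435.46551394 311.89014339]] [[241.32011563 267.38358383]] [ -0.1 -48.5  77.2] [ -0.2  83.1 125.1]
```

```bash
python3 -m inch '{"travel":[[0,0,0.3],[0,0,0.55],[0,0,0.75],[0,0,0.75],[0,0,0.4],[-0.2,0,0],[-0.5,0,0],[-0.75,0,0.2],[-0.75,0,0.4],[-0.75,0,0.4]],"twist":[0,0,0,0,0,0,0,0,0,0],"fingers":[3.5,3.5,3.5,3.5,3.5,3.5,3.5,3.5,3.5,3.5]}'
python3 - <<'E'
from h import *
p,y=st(); print(toh(p))
shot("s4",350,220,120,150,5)
shot("t4",165,225,130,80,6,"top")
p,y=st()
for th in(12,16,20):
    a,b=tips(p,y,th); print(th,proj("scene",b),proj("top",a),toh(a),toh(b))
E
```

```text
clock: 7.07
eef_pos: [512.6, 114.4, 99.8]
tool_rot: [-3.14, 0.0, 1.37]
force: [-0.1, -0.3, -2.3]
width: 48.1
t 7.07 pos [512.6 114.4  99.8] rot [-179.94    0.     78.5 ] F [-0.1 -0.3 -2.3] w 48.1
[-0.8 -9.6 99.8]
t 7.17 pos [512.8 114.6 100. ] rot [-179.96   -0.     78.52] F [-0.1  0.3 -0.3] w 48.0
12 [[432.91862745 317.21287585]] [[245.01049034 268.17668518]] [ -0.5 -56.9  79.3] [ -0.8  80.1 108.4]
16 [[432.81814898 314.0839162 ]] [[244.83116975 268.34650343]] [ -0.5 -56.1  76. ] [ -0.8  78.5 114.6]
20 [[432.52204536 310.80148931]] [[244.54491144 268.49026234]] [ -0.5 -55.   72.8] [ -0.8  76.6 120.7]
```

View pics/s4.png

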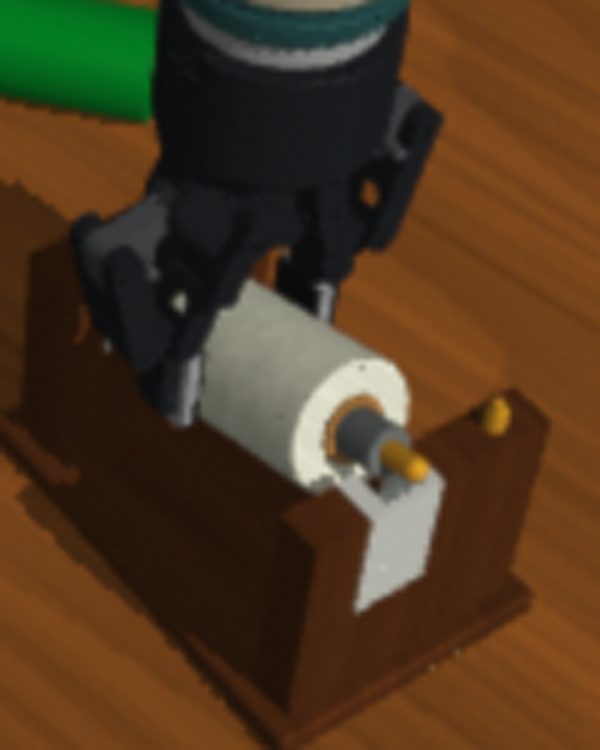

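View pics/t4.png

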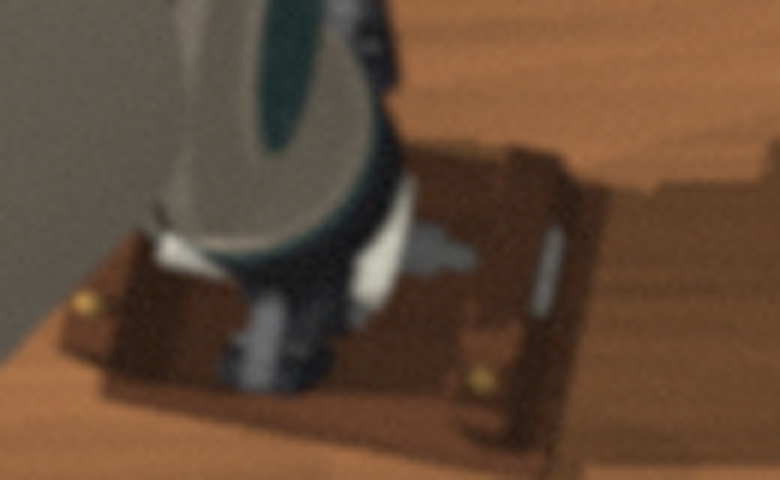

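```bash
python3 -m inch '{"travel":[[-0.05,0.1,0.2],[-0.1,0.1,0.4],[-0.1,0.1,0.5],[-0.1,0.1,0.5],[-0.3,0.1,0.5],[-0.5,0.1,0.5],[-0.7,0.1,0.5],[-0.9,0.1,0.5],[-0.95,0.1,0.5],[-0.95,0.1,0.5]],"twist":[0,0,0,0,0,0,0,0,0,0],"fingers":[3.5,3.5,3.5,3.5,3.5,3.5,3.5,3.5,3.5,3.5]}'
python3 - <<'E'
from h import *
p,y=st(); print(toh(p))
shot("s5",350,220,120,150,5)
shot("t5",165,225,130,80,6,"top")
p,y=st()
for th in(12,16,20):
    a,b=tips(p,y,th); print(th,proj("scene",b),proj("top",a),toh(a),toh(b))
E
```

```text
clock: 8.0
eef_pos: [512.0, 105.0, 95.0]
tool_rot: [-3.141, -0.0, 1.37]
force: [0.3, 0.5, -5.6]
width: 48.3
t 8.0 pos [512. 105.  95.] rot [-1.7998e+02 -1.0000e-02  7.8510e+01] F [ 0.3  0.5 -5.6] w 48.3
[  0.5 -19.   95. ]
t 8.1 pos [512.  104.9  95. ] rot [-1.7998e+02  1.0000e-02  7.8510e+01] F [ 0.3  1.3 -7.1] w 48.2
12 [[427.86813945 315.4962152 ]] [[249.86750619 268.90639278]] [  0.6 -66.5  74.3] [  0.4  70.4 103.4]
16 [[427.7485374  312.39605174]] [[249.67469698 269.0732778 ]] [  0.6 -65.7  71. ] [  0.4  68.8 109.6]
20 [[427.43769446 309.14514448]] [[249.37575286 269.21426242]] [  0.6 -64.7  67.8] [  0.4  66.9 115.7]
```

View pics/s5.png

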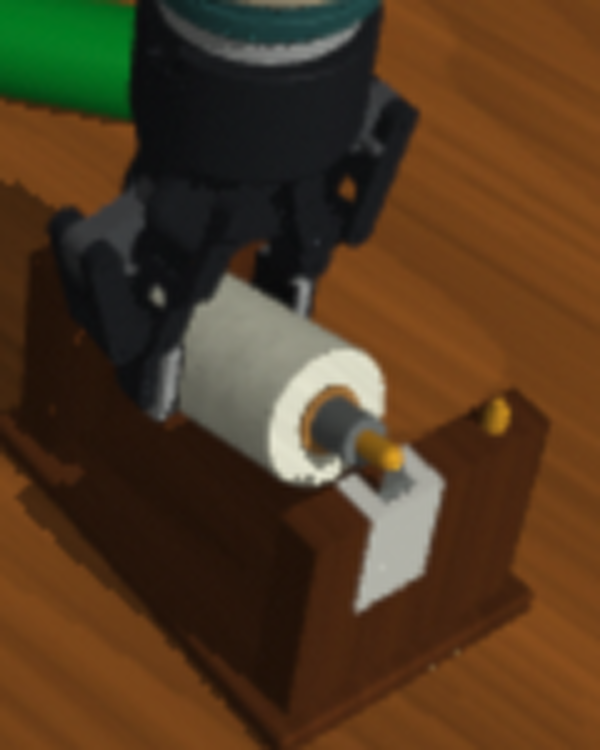

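View pics/t5.png

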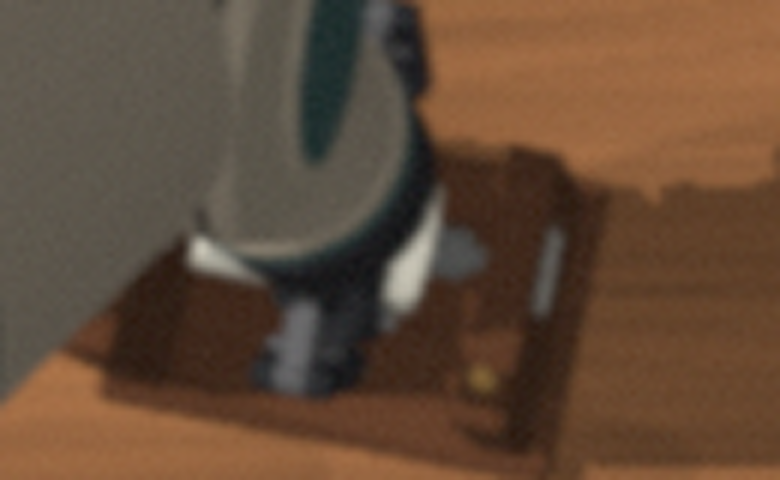

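The picture shows the plain pin gone into the closed cup, with the spring pin above the groove at (398,458) in the crop. Lowering with the plain end as pivot.

```bash
python3 -m inch '{"travel":[[0,0,0.1],[-0.05,0,0.2],[-0.1,0,0.25],[-0.15,0,0.3],[-0.2,0,0.35],[-0.2,0,0.4],[-0.2,0,0.45],[-0.2,0,0.5],[-0.2,0,0.55],[-0.2,0,0.6]],"twist":[0,0,0,0,0,0,0,0,0,0],"fingers":[3.5,3.5,3.5,3.5,3.5,3.5,3.5,3.5,3.5,3.5]}'
python3 - <<'E'
from h import *
p,y=st(); print(toh(p))
shot("s6",350,220,120,150,5)
p,y=st()
for th in(8,12,16):
    a,b=tips(p,y,th); print(th,proj("scene",b),toh(a),toh(b))
E
```

```text
clock: 8.93
eef_pos: [511.7, 102.9, 89.2]
tool_rot: [-3.142, 0.0, 1.37]
force: [-0.3, 0.0, -1.4]
width: 48.2
t 8.93 pos [511.7 102.9  89.2] rot [-180.     0.    78.5] F [-0.3  0.  -1.4] w 48.2
[  0.7 -21.1  89.2]
t 8.98 pos [511.7 102.9  89.2] rot [-179.99    0.     78.5 ] F [-0.5  0.4 -1.1] w 48.0
8 [[426.42802066 319.90222688]] [  0.7 -69.1  71.8] [ 0.5 69.5 91.3]
12 [[426.49169264 316.99530781]] [  0.7 -68.6  68.5] [ 0.5 68.4 97.6]
16 [[426.3674591  313.92106992]] [  0.7 -67.7  65.2] [  0.5  66.8 103.8]
```

View pics/s6.png

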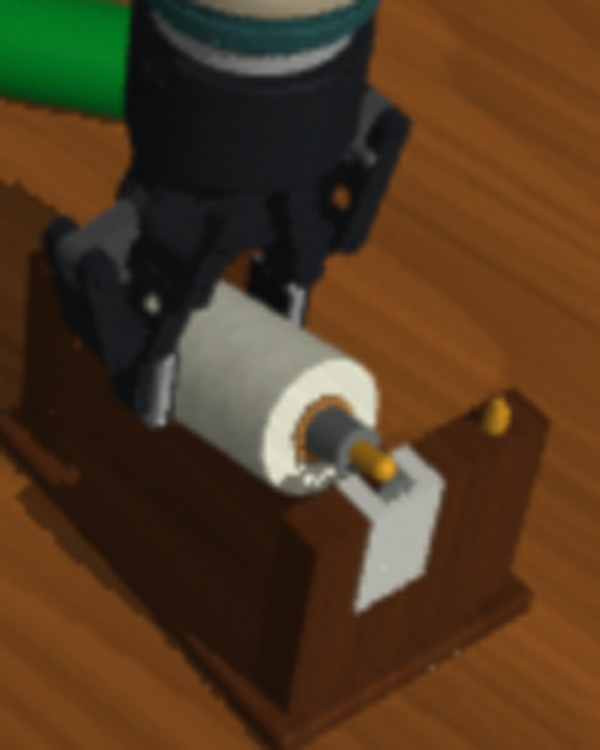

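```bash
python3 -m inch '{"travel":[[0,0,0.1],[0,0,0.2],[0,0,0.3],[0,0,0.35],[0,0,0.35],[0,0,0.35],[0,0,0.35],[0,0,0.35],[0,0,0.35],[0,0,0.35]],"twist":[0,0,0,0,0,0,0,0,0,0],"fingers":[3.5,3.5,3.5,3.5,3.5,5.0,5.6,6.2,7,7]}'
python3 - <<'E'
from h import *
p,y=st(); print(toh(p))
shot("s7",350,220,120,150,5)
for th in(8,10,12,14): 
    t=np.radians(th); b=hto([0,-68.5+140*np.cos(t),65.5+140*np.sin(t)]); print(th,proj("scene",b))
E
```

```text
clock: 9.82
eef_pos: [511.7, 102.8, 85.7]
tool_rot: [-3.141, 0.0, 1.37]
force: [0.5, 0.4, 0.1]
width: 69.6
t 9.82 pos [511.7 102.8  85.7] rot [-1.7999e+02  1.0000e-02  7.8490e+01] F [0.5 0.4 0.1] w 69.6
[  0.7 -21.2  85.7]
8 [[426.39747429 322.47969071]]
10 [[426.48210815 320.3061619 ]]
12 [[426.49584434 318.06038687]]
14 [[426.43795909 315.74547533]]
```

View pics/s7.png

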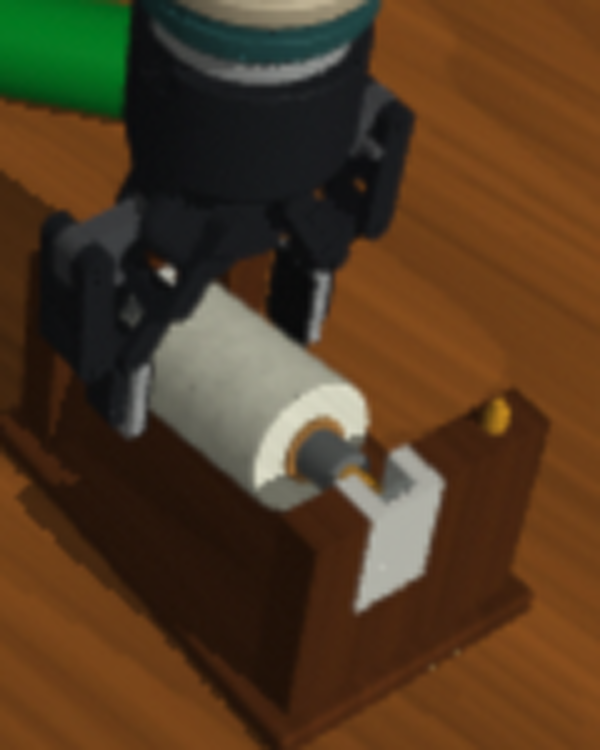

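The picture shows the pin in the groove with the roll tilted about 11°. I'll raise, go over the spring end with nearly closed fingers and press.

```bash
python3 -m inch '{"travel":[[0,0,-2],[0,0,-4],[0,0,-6],[1,0,-6.2],[3,-0.05,-6.2],[4.5,-0.05,-6.2],[4.5,-0.05,-6],[4.5,-0.05,-5.5],[4.5,-0.05,-5.2],[4.5,-0.05,-5.2]],"twist":[0,0,0,0,0,0,0,0,0,0],"fingers":[7,7,7,5,4,2,2,2,2,2]}'
python3 - <<'E'
from h import *
p,y=st(); print(toh(p))
shot("s8",350,200,120,150,5)
p,y=st()
E
```

```text
clock: 10.7
eef_pos: [519.3, 145.7, 136.6]
tool_rot: [-3.14, 0.002, 1.369]
force: [-0.9, -0.1, 0.5]
width: 20.1
t 10.7 pos [519.3 145.7 136.6] rot [-1.7988e+02  1.1000e-01  7.8420e+01] F [-0.9 -0.1  0.5] w 20.1
[ -0.5  22.4 136.6]
t 10.75 pos [519.6 145.7 137. ] rot [-1.7992e+02  8.0000e-02  7.8400e+01] F [-0.6  0.1 -0.5] w 20.0
```

View pics/s8.png

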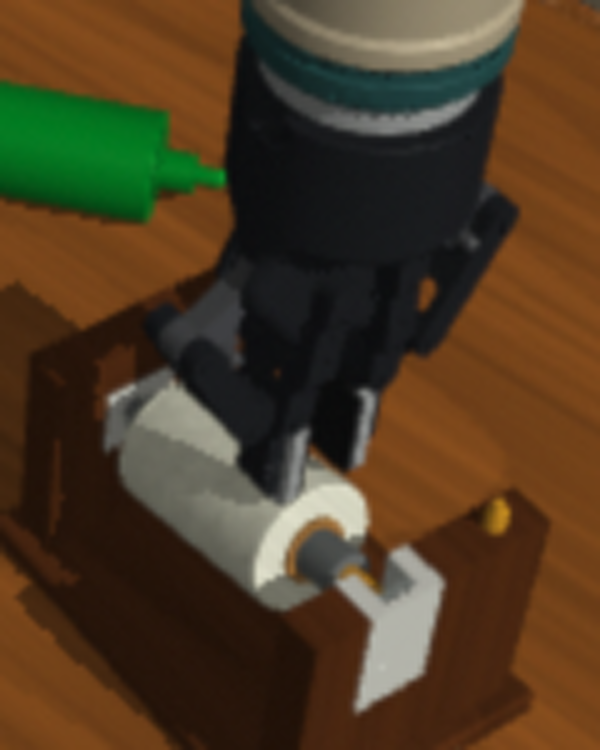

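```bash
python3 -m inch '{"travel":[[0,0.03,0.2],[0,0.05,0.4],[0,0.05,0.55],[0,0.05,0.7],[0,0.05,0.8],[0,0.05,0.9],[0,0.05,1.0],[0,0.05,1.1],[0,0.05,1.2],[0,0.05,1.3]],"twist":[0,0,0,0,0,0,0,0,0,0],"fingers":[2,2,2,2,2,2,2,2,2,2]}'
python3 - <<'E'
from h import *
p,y=st(); print(toh(p))
E
```

```text
clock: 11.58
eef_pos: [522.4, 147.8, 126.5]
tool_rot: [3.138, -0.003, 1.37]
force: [-0.3, 1.7, 13.5]
width: 19.7
t 11.58 pos [522.4 147.8 126.5] rot [ 1.7981e+02 -1.7000e-01  7.8490e+01] F [-0.3  1.7 13.5] w 19.7
[  2.1  25.1 126.5]
```

```bash
python3 -m inch '{"travel":[[0,-0.05,0.1],[0,-0.1,0.15],[0,-0.15,0.2],[0,-0.15,0.3],[0,-0.15,0.4],[0,-0.15,0.4],[0,-0.15,0.4],[0,-0.15,0.4],[0,-0.15,0.4],[0,-0.15,0.4]],"twist":[0,0,0,0,0,0,0,0,0,0],"fingers":[2,2,2,2,2,2,2,2,2,2]}'
python3 - <<'E'
from h import *
p,y=st(); print(toh(p))
shot("s9",350,200,120,150,5)
E
```

```text
clock: 12.42
eef_pos: [518.7, 147.0, 120.4]
tool_rot: [-3.14, 0.001, 1.37]
force: [-0.6, -0.5, 0.3]
width: 20.0
t 12.42 pos [518.7 147.  120.4] rot [-1.7993e+02  4.0000e-02  7.8490e+01] F [-0.6 -0.5  0.3] w 20.0
[ -1.4  23.5 120.4]
```

View pics/s9.png

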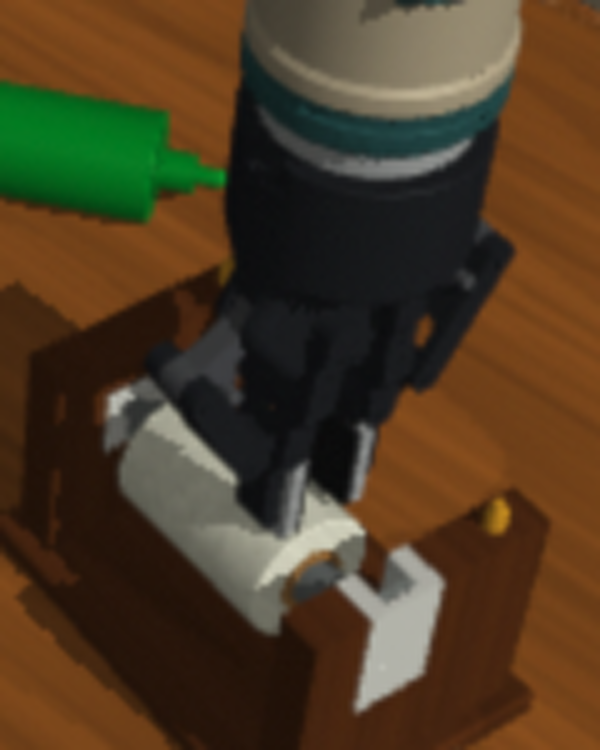

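Force dropped to zero, so it looks snapped. I'll raise, move off towards the bar and check.

```bash
python3 - <<'E'
from h import *
step([518.7,147,120.4],78.5,[605.2,-149.3,120],91.7)
E
python3 -m inch '{"travel":[[0,0,-1.5],[0,0,-4],[-2.5,1.2,-5.5],[-5.5,2.8,-5.8],[-9,4.5,-5.8],[-12.5,6.3,-5.8],[-16,8.1,-5.5],[-19.5,10,-5],[-22,11.5,-4],[-24.5,13,-3]],"twist":[0,0,-1,-3,-5,-7,-9,-11,-13,-13.2],"fingers":[2,2,3,4,5,5,5,5,5,5]}'
python3 - <<'E'
from h import *
p,y=st()
step(p,y,[605.2,-149.3,100],91.7)
shot("s10",330,220,140,150,5)
shot("t10",165,225,110,85,7,"top")
for n in("top","scene"):
  print(n,[proj(n,hto(q))[0].round(1) for q in ([0,37,65.5],[0,-69,65.5],[0,71,65.5],[0,56,65.5])])
E
```

```text
travel [-27.31, 14.38, 0.04] twist -13.2
clock: 13.3
eef_pos: [597.6, -121.5, 150.4]
tool_rot: [-3.141, 0.0, 1.6]
force: [0.8, 0.0, 1.2]
width: 50.0
t 13.3 pos [ 597.6 -121.5  150.4] rot [-1.7998e+02  2.0000e-02  9.1670e+01] F [0.8 0.  1.2] w 50.0
travel [-2.8, 0.68, 5.04] twist -0.03
top [array([203.3, 260.6]), array([251.4, 270. ]), array([187.9, 257.5]), array([194.7, 258.9])]
scene [array([411.9, 316.6]), array([374.5, 278.4]), array([425.2, 330.2]), array([419.2, 324.1])]
```

View pics/s10.png

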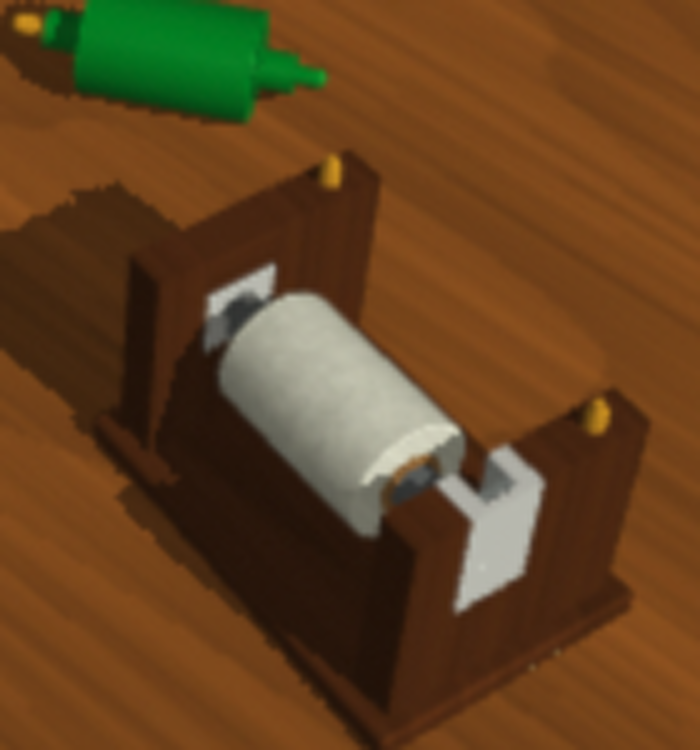

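View pics/t10.png

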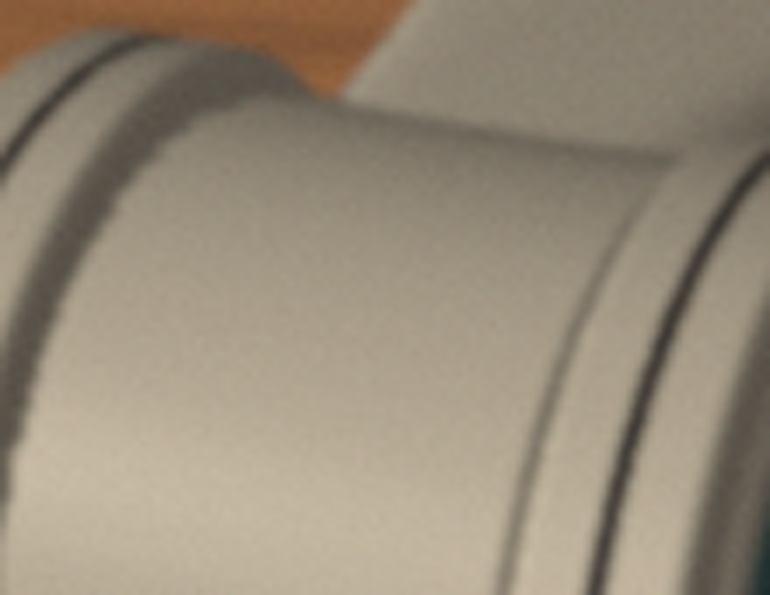

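The picture shows the roll level: its end-face centre is at crop (412,483), against a predicted (412,485) for home. Now the bar.

```bash
python3 -m inch '{"travel":[[-1,0.3,1],[-2,0.6,2.5],[-2.8,0.68,4.5],[-2.8,0.68,6],[-2.8,0.68,7],[-2.8,0.68,7.2],[-2.8,0.68,7.2],[-2.8,0.68,7.2],[-2.8,0.68,7.2],[-2.8,0.68,7.2]],"twist":[0,0,0,0,0,0,0,0,0,0],"fingers":[5,5,5,5,5,5,5,5,5,5]}'
python3 - <<'E'
from h import *
p,y=st()
step(p,y,[605.2,-149.3,36],91.7)
shot("s11",210,180,120,130,5)
E
```

```text
clock: 14.23
eef_pos: [606.1, -146.4, 79.8]
tool_rot: [3.14, 0.0, 1.601]
force: [0.6, -0.3, -0.4]
width: 49.6
t 14.23 pos [ 606.1 -146.4   79.8] rot [1.799e+02 2.000e-02 9.173e+01] F [ 0.6 -0.3 -0.4] w 49.6
travel [-0.29, -0.1, 4.38] twist 0.03
```

View pics/s11.png

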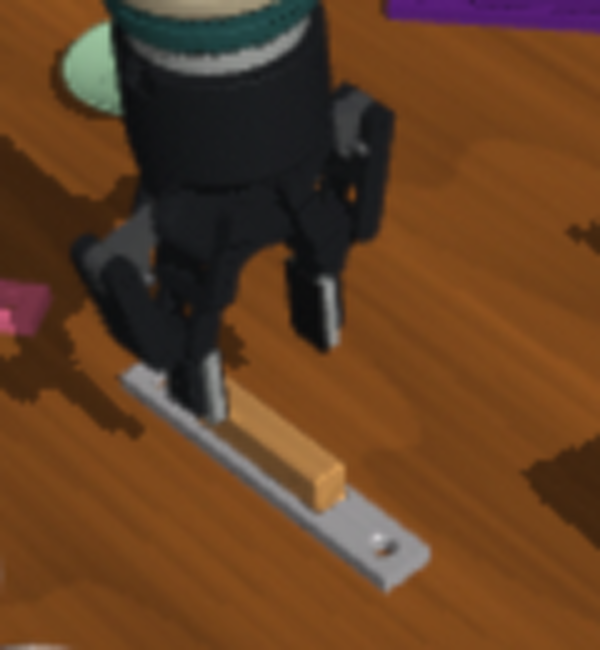

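```bash
python3 -m inch '{"travel":[[-0.1,-0.1,1],[-0.2,-0.1,2.2],[-0.2,-0.1,3.3],[-0.2,-0.1,4.0],[-0.2,-0.1,4.3],[-0.2,-0.1,4.3],[-0.2,-0.1,4.3],[-0.2,-0.1,4.3],[-0.2,-0.1,4.3],[-0.2,-0.1,4.3]],"twist":[0,0,0,0,0,0,0,0,0,0],"fingers":[5,5,5,5,5,4,3,2,1,1]}'
python3 - <<'E'
from h import *
p,y=st()
E
```

```text
clock: 15.12
eef_pos: [604.9, -148.7, 36.4]
tool_rot: [3.14, 0.0, 1.601]
force: [0.1, 0.1, 1.5]
width: 14.4
t 15.12 pos [ 604.9 -148.7   36.4] rot [1.7994e+02 2.0000e-02 9.1700e+01] F [0.1 0.1 1.5] w 14.4
```

```bash
python3 - <<'E'
from h import *
p,y=st(); print(hto([-45,0,0]))
step(p,y,[*hto([-45,0,0])[:2],170],78.4)
E
python3 -m inch '{"travel":[[0,0,-2],[0,0,-5],[0,0,-8],[2,-1,-11],[5.5,-2.7,-13.4],[9,-4.5,-13.4],[12.5,-6.2,-13.4],[16,-8,-13.4],[19.5,-9.7,-13.4],[23,-11.5,-13.4]],"twist":[0,0,0,1.5,3.5,5.5,7.5,9.5,11.5,13.3],"fingers":[1,1,1,1,1,1,1,1,1,1]}'
python3 - <<'E'
from h import *
p,y=st()
step(p,y,[*hto([-45,0,0])[:2],160],78.4)
E
```

```text
t 15.12 pos [ 604.9 -148.7   36.4] rot [1.7994e+02 2.0000e-02 9.1700e+01] F [0.1 0.1 1.5] w 14.4
[471.21911377 132.74850645   0.        ]
travel [28.53, -12.53, -13.36] twist 13.3
clock: 15.95
eef_pos: [481.7, 79.4, 170.2]
tool_rot: [3.141, -0.001, 1.366]
force: [1.1, 1.2, -1.2]
width: 14.2
t 15.95 pos [481.7  79.4 170.2] rot [ 1.7996e+02 -4.0000e-02  7.8280e+01] F [ 1.1  1.2 -1.2] w 14.2
travel [5.01, -2.11, 1.02] twist -0.12
```

```bash
python3 -m inch '{"travel":[[1.5,-0.6,0],[3,-1.2,0],[4.2,-1.8,0.3],[4.8,-2.05,0.7],[4.8,-2.05,0.9],[4.8,-2.05,0.9],[4.8,-2.05,0.9],[4.8,-2.05,0.9],[4.8,-2.05,0.9],[4.8,-2.05,0.9]],"twist":[-0.1,-0.1,-0.1,-0.1,-0.1,-0.1,-0.1,-0.1,-0.1,-0.1],"fingers":[1,1,1,1,1,1,1,1,1,1]}'
python3 - <<'E'
from h import *
p,y=st()
shot("s12",350,180,130,160,4.6)
shot("t12",165,215,110,95,7,"top")
p,y=st()
print(toh(p))
E
```

```text
clock: 16.78
eef_pos: [472.5, 128.3, 160.9]
tool_rot: [3.141, 0.0, 1.369]
force: [-0.3, 0.2, -0.8]
width: 14.7
t 16.78 pos [472.5 128.3 160.9] rot [179.98   0.    78.42] F [-0.3  0.2 -0.8] w 14.7
t 16.88 pos [472.4 128.7 160.9] rot [179.99  -0.    78.45] F [-0.8  0.4 -0.6] w 14.9
[-43.   -3.7 160.9]
```

View pics/s12.png

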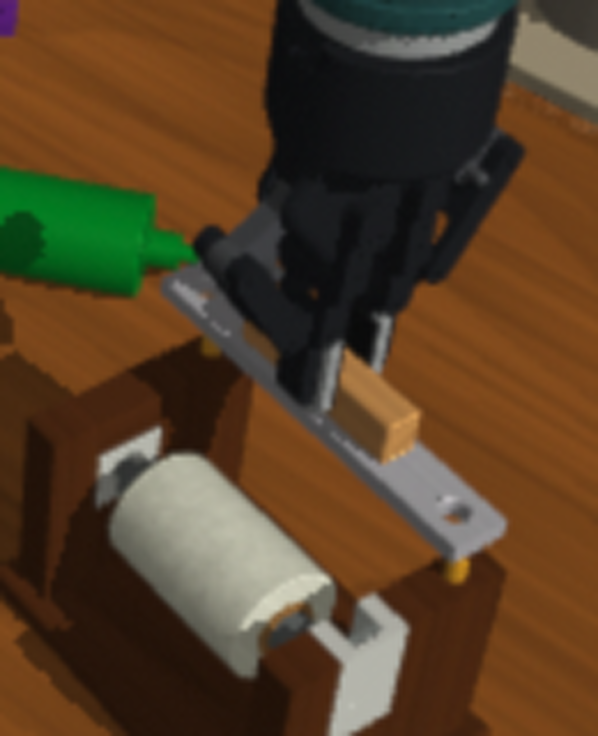

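View pics/t12.png

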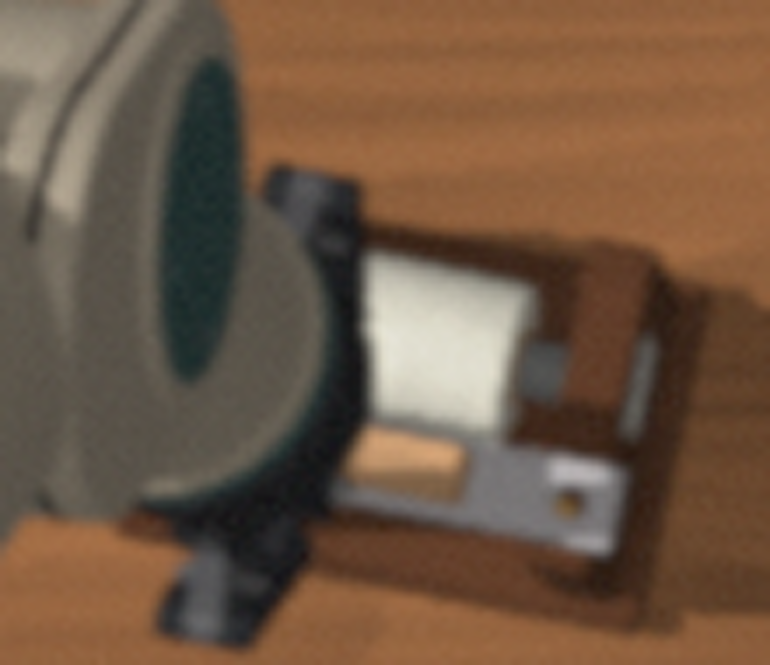

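```bash
python3 - <<'E'
from h import *
p=np.array([472.4,128.5,160.9]); z=p[2]-36.4+8
T=lambda u,v:cr(165,215,7,u,v); S=lambda u,v:cr(350,180,4.6,u,v)
B=[("top",(0,-69,z),T(569,502)),("top",(12,-82.5,z),T(628,466)),("top",(-12,-82.5,z),T(611,548)),
("scene",(0,69,z),S(455,510)),("scene",(-12,82.5,z),S(505,524)),("scene",(12,82.5,z),S(455,548)),("scene",(12,-82.5,z),S(163,284))]
T0=lambda u,v:cr(165,225,7,u,v); S0=lambda u,v:cr(335,240,5,u,v)
P=[("top",(-45,69,110),T0(98,352)),("top",(-45,-69,110),T0(558,440)),("scene",(-45,-69,110),S0(308,66)),("scene",(-45,69,110),S0(573,307))]
xb,r=fit(B,[472,130,-.2]); print("bar",xb[:2],np.degrees(xb[2]),toh([*xb[:2],0]),"\n",r.round(1).tolist())
for c in("top","scene"):
    b,_=fit([q for q in B if q[0]==c],xb); hh,_=fit([q for q in P if q[0]==c],HP); print(c,b[:2].round(1),np.degrees(b[2]).round(2),"holder",hh[:2].round(1),np.degrees(hh[2]).round(2), "seat",place(hh,[-45,0,0])[0][:2].round(1))
xh,r=fit(P,HP); print("hold",xh[:2],np.degrees(xh[2]),r.round(1).tolist(), place(xh,[-45,0,0])[0])
print("tcp-bar",p[:2]-xb[:2])
E
```

```text
bar [472.94815576 127.54604784] -11.50829025509809 [-42.3  -4.7   0. ] 
 [[-0.6, -0.5], [-1.1, 0.1], [-1.3, 0.1], [-0.4, -0.2], [0.2, -1.0], [-0.2, -0.0], [-0.7, -1.5]]
top [469.6 126.1] -9.19 holder [516.2 123.7] -11.24 seat [472.  132.4]
scene [473.5 128.7] -11.69 holder [516.4 125. ] -11.33 seat [472.3 133.9]
hold [516.17083557 124.38476948] -11.283995320093933 [[-0.4, -0.0], [-0.4, 0.0], [-0.4, -0.7], [-0.1, 0.0]] [472.0407146  133.19001925   0.        ]
tcp-bar [-0.54815576  0.95395216]
```

```bash
python3 -m inch '{"travel":[[0.2,-0.05,0],[0.4,-0.12,0],[0.5,-0.16,0.2],[0.5,-0.16,0.5],[0.5,-0.16,0.8],[0.5,-0.16,0.8],[0.5,-0.16,0.8],[0.5,-0.16,0.8],[0.5,-0.16,0.8],[0.5,-0.16,0.8]],"twist":[0,0,0,0,0,0,0,0,0,0],"fingers":[1,1,1,1,1,1,1,1,1,1]}'
python3 - <<'E'
from h import *
p,y=st(); print(toh(p))
shot("s13",380,230,80,90,8)
shot("t13",205,255,70,60,10,"top")
p,y=st()
E
```

```text
clock: 17.72
eef_pos: [471.8, 134.3, 152.9]
tool_rot: [3.141, -0.0, 1.37]
force: [0.1, 0.0, -1.4]
width: 14.5
t 17.72 pos [471.8 134.3 152.9] rot [ 1.7999e+02 -1.0000e-02  7.8490e+01] F [ 0.1  0.  -1.4] w 14.5
[-44.7   1.6 152.9]
t 17.82 pos [471.7 134.3 152.9] rot [180.   -0.   78.5] F [-0.  -0.5 -1.6] w 14.6
```

View pics/s13.png

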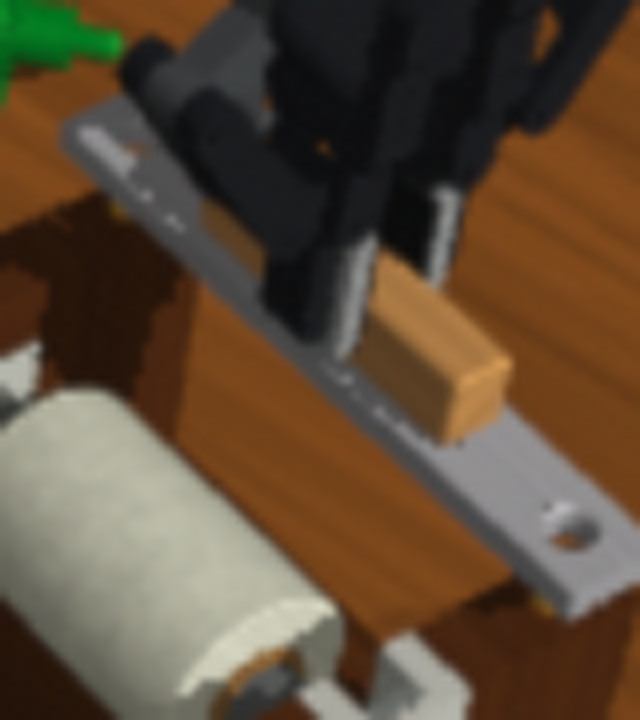

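View pics/t13.png

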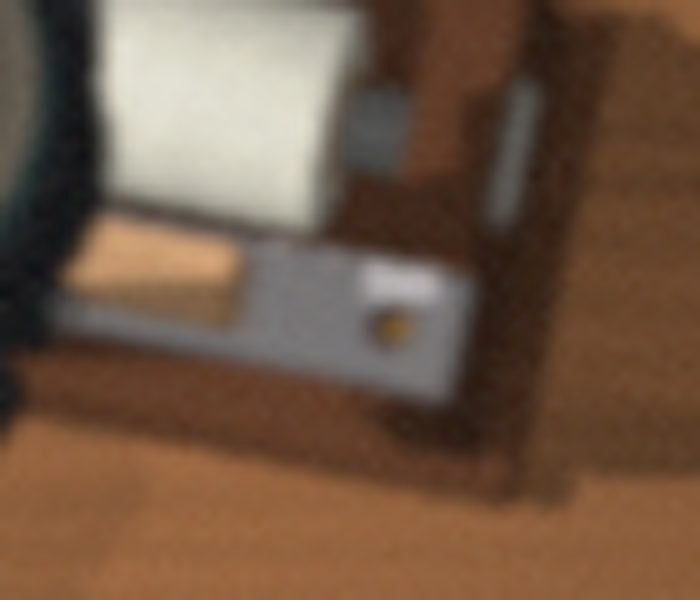

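```bash
python3 - <<'E'
from h import *
h=[516.2,124.4,np.radians(-11.35)]
for n,s in(("top",-69),("scene",69)):
    for z in(110,113,116.5,124.5): print(n,s,z,proj(n,place(h,[-45,s,z])).round(2))
    a=proj(n,place(h,[-45,s,124.5]));print("dx10",(proj(n,place(h,[-35,s,124.5]))-a).round(2),"dy10",(proj(n,place(h,[-45,s+10,124.5]))-a).round(2))
print("obs hole top",cr(205,255,10,390,326),"scene hole",cr(380,230,8,571,526))
print("pin0 top",cr(165,225,7,558,440),"scene tip113",cr(335,240,5,573,297))
E
```

```text
top -69 110 [[243.9  287.48]]
top -69 113 [[243.7 287.3]]
top -69 116.5 [[243.48 287.09]]
top -69 124.5 [[242.96 286.61]]
dx10 [[ 1.07 -4.83]] dy10 [[-4.84 -0.94]]
scene 69 110 [[449.13 301.06]]
scene 69 113 [[449.43 299.85]]
scene 69 116.5 [[449.79 298.44]]
scene 69 124.5 [[450.61 295.17]]
dx10 [[-4.63  2.54]] dy10 [[4.38 3.96]]
obs hole top [243.55 287.15] scene hole [450.9375 295.3125]
pin0 top [244.28571429 287.42857143] scene tip113 [449.2 299. ]
```

```bash
python3 -m inch '{"travel":[[0,0,0.1],[0,0,0.2],[0,0,0.3],[0,0,0.4],[0,0,0.5],[0,0,0.6],[0,0,0.6],[0,0,0.6],[0,0,0.6],[0,0,0.6]],"twist":[0,0,0,0,0,0,0,0,0,0],"fingers":[1,1,1,1,1,1,1,1,1,1]}'
python3 - <<'E'
from h import *
p,y=st(); print(toh(p))
shot("s14",380,230,80,90,8)
shot("t14",205,255,70,60,10,"top")
p,y=st()
E
```

```text
clock: 18.65
eef_pos: [471.7, 134.3, 146.8]
tool_rot: [3.142, -0.0, 1.37]
force: [0.7, 0.1, -1.0]
width: 14.2
t 18.65 pos [471.7 134.3 146.8] rot [180.   -0.   78.5] F [ 0.7  0.1 -1. ] w 14.2
[-44.8   1.6 146.8]
t 18.75 pos [471.7 134.3 146.8] rot [180.   -0.   78.5] F [ 0.7  0.2 -0.7] w 14.5
```

View pics/s14.png

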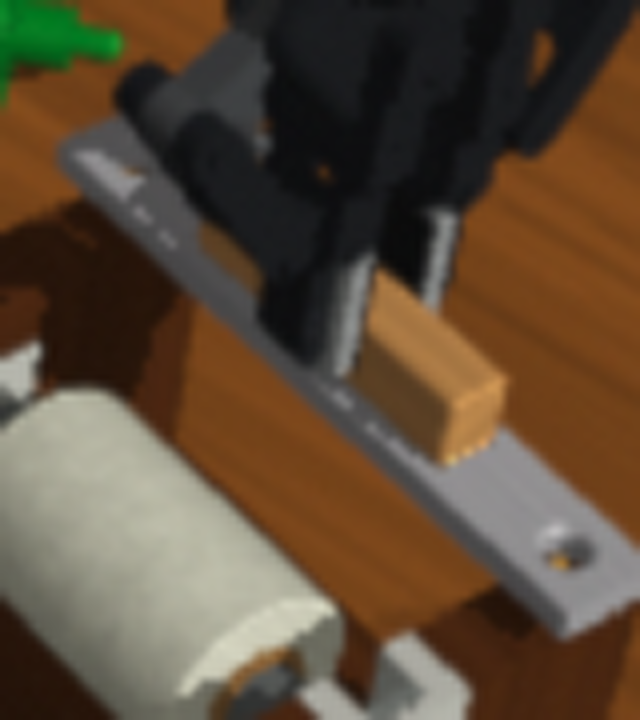

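View pics/t14.png

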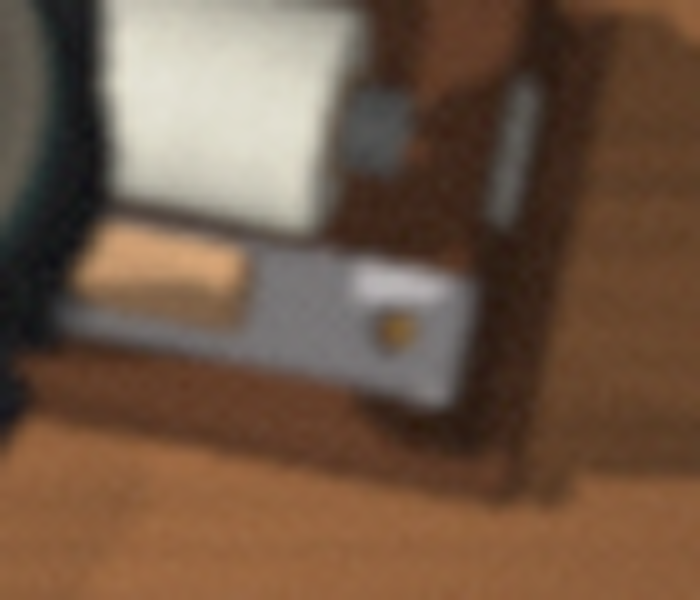

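The pictures show the pin inside each hole, with offsets that match what depth alone would give. Lowering on.

```bash
python3 -m inch '{"travel":[[0,0,0.1],[0,0,0.2],[0,0,0.3],[0,0,0.4],[0,0,0.5],[0,0,0.6],[0,0,0.7],[0,0,0.75],[0,0,0.8],[0,0,0.8]],"twist":[0,0,0,0,0,0,0,0,0,0],"fingers":[1,1,1,1,1,1,1,1,1,1]}'
python3 - <<'E'
from h import *
p,y=st(); print(toh(p))
shot("s15",380,230,80,90,8)
shot("t15",205,255,70,60,10,"top")
p,y=st()
E
```

```text
clock: 19.58
eef_pos: [471.7, 134.2, 138.7]
tool_rot: [-3.142, 0.0, 1.37]
force: [1.6, 0.1, -1.5]
width: 14.9
t 19.58 pos [471.7 134.2 138.7] rot [-1.800e+02  1.000e-02  7.849e+01] F [ 1.6  0.1 -1.5] w 14.9
[-44.8   1.5 138.7]
t 19.68 pos [471.7 134.2 138.8] rot [-180.      0.     78.49] F [ 0.3 -0.3 -0.4] w 14.5
```

View pics/s15.png

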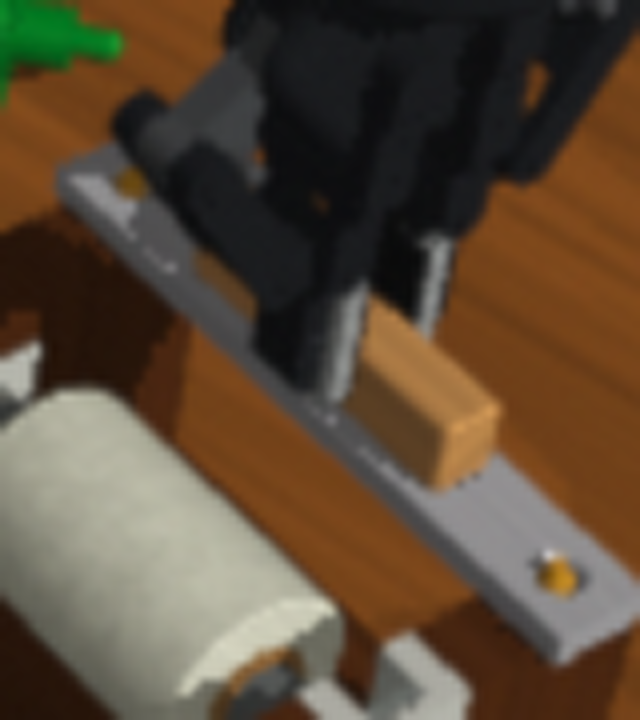

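View pics/t15.png

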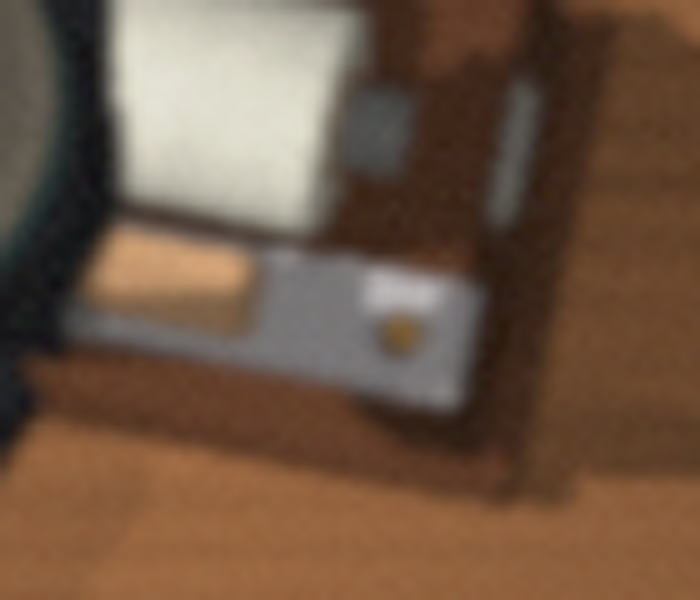

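Both pins are through the holes. I'll go down the last millimetre or so, then release.

```bash
python3 -m inch '{"travel":[[0,0,0.05],[0,0,0.1],[0,0,0.12],[0,0,0.12],[0,0,0.12],[0,0,0.12],[0,0,0.12],[0,0,0.12],[0,0,0.12],[0,0,0.12]],"twist":[0,0,0,0,0,0,0,0,0,0],"fingers":[1,1,1,1,1,1.8,2.4,3,4,4.5]}'
python3 - <<'E'
from h import *
p,y=st()
E
```

```text
clock: 20.52
eef_pos: [471.7, 134.3, 137.5]
tool_rot: [-3.141, 0.0, 1.37]
force: [0.3, 0.2, 0.2]
width: 45.0
t 20.52 pos [471.7 134.3 137.5] rot [-179.99    0.     78.5 ] F [0.3 0.2 0.2] w 45.0
```

```bash
python3 -m inch '{"travel":[[0,0,-1.5],[0,0,-4],[0,0,-7],[0,0,-10],[-3,0.6,-11],[-7,1.4,-11],[-11,2,-11],[-15,2.6,-11],[-19,3.2,-11],[-23,4,-11]],"twist":[0,0,0,0,0,0,0,0,0,0],"fingers":[4.5,4.5,4.5,4.5,4.5,4.5,4.5,4.5,4.5,4.5]}'
python3 -m inch '{"travel":[[-4,2,0],[-8,4,0],[-12,6,0],[-15,8,0],[-17,9,0],[-17,9,0],[-17,9,0],[-17,9,0],[-17,9,0],[-17,9,0]],"twist":[0,0,0,0,0,0,0,0,0,0],"fingers":[4.5,4.5,4.5,4.5,4.5,4.5,4.5,4.5,4.5,4.5]}'
python3 - <<'E'
from h import *
p,y=st()
shot("sF",335,230,140,140,5)
shot("tF",0,0,640,480,1,"top")
shot("tG",165,225,110,85,7,"top")
shot("sG",0,0,640,480,1)
E
```

```text
clock: 21.35
eef_pos: [464.2, -100.6, 247.7]
tool_rot: [-3.141, -0.0, 1.371]
force: [0.7, 0.4, 0.4]
width: 44.8
clock: 22.18
eef_pos: [519.4, -281.7, 247.6]
tool_rot: [-3.141, -0.001, 1.372]
force: [0.8, -0.9, 0.5]
width: 44.8
t 22.18 pos [ 519.4 -281.7  247.6] rot [-1.7997e+02 -7.0000e-02  7.8620e+01] F [ 0.8 -0.9  0.5] w 44.8
```

View pics/sF.png

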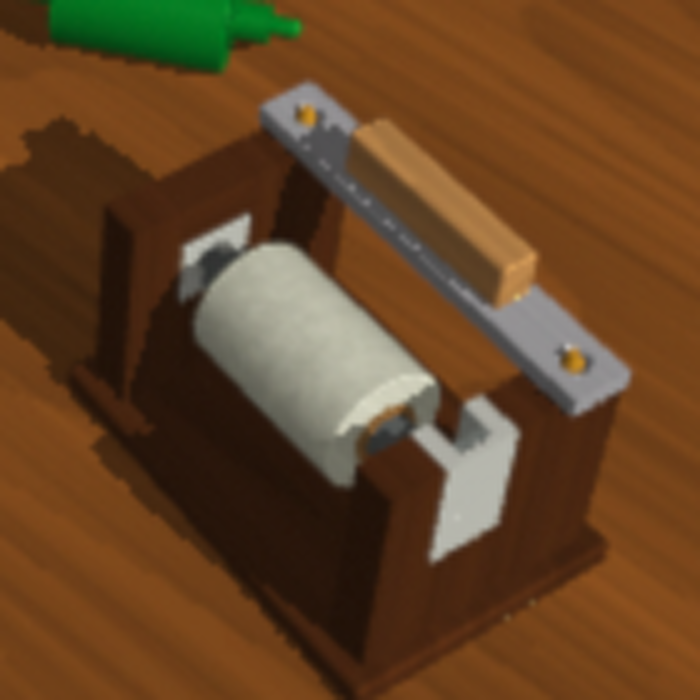

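View pics/tG.png

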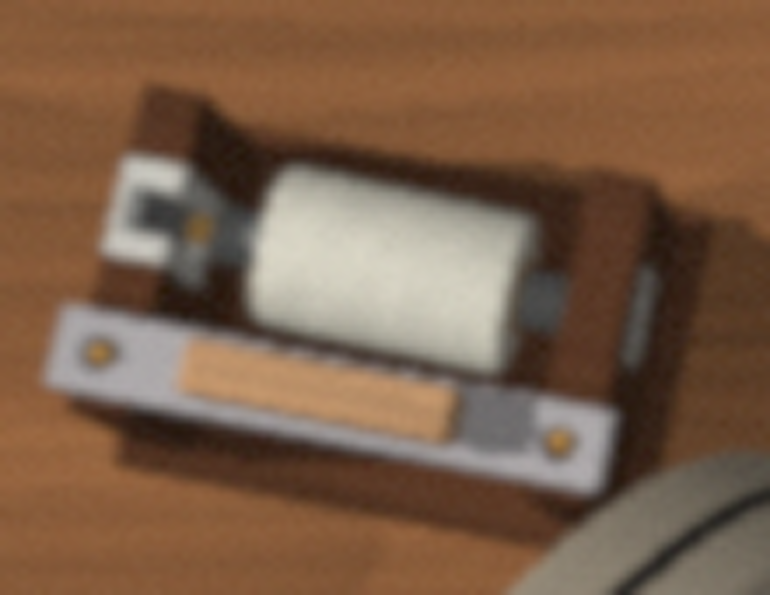

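View pics/sG.png

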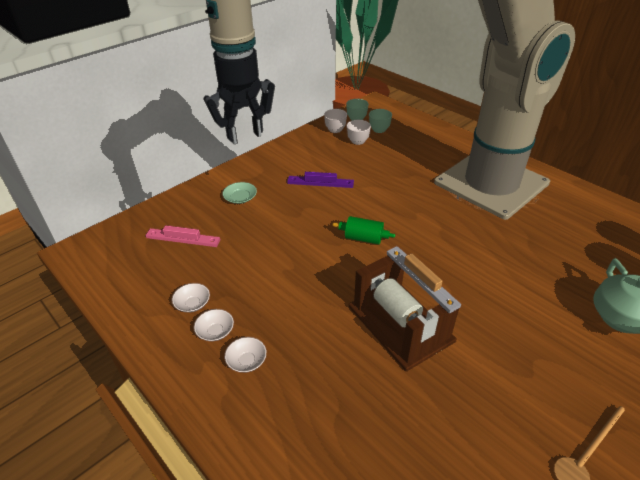

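```bash
python3 - <<'E'
from h import *
h=[516.0,124.4,np.radians(-11.4)]
S=lambda uv:((uv-[335,230]+.5)*5-.5).round(0)
T=lambda uv:((uv-[165,225]+.5)*7-.5).round(0)
for nm,q in {"B -x+y":(-57,82.5,110),"B +x+y":(-33,82.5,110),"B +x-y":(-33,-82.5,110),"B -x-y":(-57,-82.5,110),"face+ctr":(0,37,65.5),"crest+":(0,37,90.5),"crest-":(0,-39,90.5)}.items():
    P=place(h,q); print(nm,"scene",S(proj("scene",P)),"top",T(proj("top",P)))
E
```

```text
B -x+y scene [[629. 369.]] top [[ 40. 383.]]
B +x+y scene [[574. 399.]] top [[ 60. 303.]]
B +x-y scene [[257. 103.]] top [[609. 410.]]
B -x-y scene [[309.  79.]] top [[591. 490.]]
face+ctr scene [[387. 437.]] top [[269. 250.]]
crest+ scene [[396. 390.]] top [[251. 236.]]
crest- scene [[255. 250.]] top [[498. 284.]]
```

The pictures show the bar flat on both cheeks: all four corners sit a uniform ~0.8 px from the prediction. The roll is level, the brass pin is in its cup, and the dishes and lid rest are where they were. Handing in.

```bash
python3 -c "
from cell import ctrl
print(ctrl.finish_job())"
```

```text
the job is handed in; nothing more can be done
None
```

The paper roll is loaded and the tear bar is seated; I handed the job in at about 22.4 s of the 61 s allowed, with the gripper open and well clear.

- **Roll:** I gripped it near the plain end and tilted it about 17° by resting its spring end on the grooved cheek. I then slid the plain pin into the closed cup, lowered the sprung pin onto the slope and let go. Pressing on the spring end with the fingertips gave a last reading of 13.5 N before it snapped home. The force then fell to zero.
- **Bar:** I picked up the steel bar with the bamboo grip, lined its holes up with the brass pins by camera, lowered it with almost no contact force and released it.

**Last checks**
- **Roll:** it looks level, and its end face is within about 1 px of the expected home position.
- **Bar:** both pins show through the holes. All visible corners sit evenly, about 0.8 px from the prediction, so it lies flat.
- **Other objects:** by eye in the last scene picture, the dishes, lid rest and coloured look-alikes have not moved. I did not measure their positions.

**What disagreed:** the two cameras differed by about 1–2 mm on the holder's position and by up to about 4 mm on the bar's. At one point they also gave conflicting corrections for lining up the bar. A closer look with the pins already entering the holes settled it. I judged the plunger home from the images and the force drop; I had no direct reading of it.

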